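# Check a small frame for square by its diagonals and rack it true

## Task

Check the small wooden frame on the bench for square with the squeeze-to-extend rule that lies in it: open the rule out gently until both its noses press into the corners, first across the diagonal it lies along (near right corner to far left) and then across the other one, without shifting the frame. Compare the two lengths; if they differ, squeeze the rule firmly across the shorter diagonal to ease the frame over until both diagonals are equal to within about 2 mm, always through the rule, never pushing the frame with the hand, and without ramming the corners. Leave the rule lying flat in the frame and do not disturb the tools and carving around it.

Things in the scene. Friction and masses are not known exactly. Their poses are not given: they have to be found in the camera images.
- frame: square frame of light wood flat on the bench: rails 30 mm wide, 24 mm high, opening 200 by 200 mm when square. Origin: centre of that square opening, at bench height; x from the near rail (screwed down between two cleats) to the far rail, y left, both as the near rail lies. Near inner corners at (-100, -100) and (-100, +100) mm; far ones at (+100, -100+r) and (+100, +100+r), r unknown
- near_rail (a point): middle of the top of the near rail (x = -115, z = 24 mm on the frame). How the frame gives: the far rail racks sideways along y, r up to 8 mm either way at the start, the side rails turning with it. It has stiff friction and no spring: pushed apart along a diagonal it stays put below 9 N and gives way at about 14 N. Above 30 N a corner is bruised
- rule: loose diagonal rule, 310 g: dark wooden stick 24 mm wide, 10 mm high, with a steel slide 10 mm wide on it (top at 16 mm). Origin: underside, midway between the noses when shut; x along the stick to the sliding nose. Squeezing the rollers on grip block and plate together along x opens it by as much as they approach; a spring (1.5 N shut, 2.5 N open) shuts it when let go. Lift it over 30 mm to clear the rails
- rule_grip (a point): centre of the dark wooden grip block that stands on the stick: x = 16 to 31 mm on the rule, 24 mm wide across, 10 to 60 mm high (this point is at x = 23.5 mm, 40 mm above the underside); same axes as the rule. Take it across its width to carry the shut rule. An upright brass roller on its outer (+x) face stands out to x = 36 mm: squeeze there
- rule_plate (a point): centre of the thin steel plate standing on the slide, 38 mm above the underside: 5 mm thick, 22 mm wide, 16 to 60 mm high, with a like brass roller on its outer (-x) face that stands out to x = -36 mm when shut. The rollers (16 to 60 mm high) are 72 mm apart outside when shut; they turn freely, so a squeezed rule can swing and shift sideways between the fingers to find its corners
- fixed_nose (a point): centre of the upright round polished brass nose (radius 5 mm) on the end of the stick, 8 mm above the underside, x = -118 mm on the rule; seated in a corner it lies 7 mm from it along the diagonal
- sliding_nose (a point): centre of the like brass nose on the end of the steel slide, 8 mm above the underside, x = +118 mm on the rule when shut
- rule_slide (a joint): opening of the rule: 0 shut, at most 0.042 m. With both noses seated, corner-to-corner length = 0.250 m + this value; the two rollers then span 0.072 m minus this value, so the width between the fingers tells it too. A firm squeeze reads 1 to 2 mm long: compare lengths at the same gentle squeeze
- bird: carved wooden bird on a round foot 54 mm across, about 110 mm high, bystander; origin under its foot
- mallet: carver's small round wooden mallet standing on its head, 68 mm across and 128 mm high, bystander; origin under its head
- gouge: gouge lying on the bench, wooden handle and steel blade, 240 mm long, bystander; origin near the ferrule, x towards the blade
Not all that is in view belongs to the job. Of the things shaped like the rule, the wooden one is meant.

How it is judged:
By the outcome, as a careful person would: the job done as asked, in the order asked, and still so for the second after the job is handed in, with the robot touching nothing.
It also fails if it takes over 72 s, if anything falls off the work surface, if the arm or the gripper's body presses on something with over 40 N, if the wrist force passes 120 N, or if a joint passes its speed limit or range.

## Robot

A 6-joint arm with a two-finger parallel gripper is mounted at the origin on the work surface. World frame = base frame: x ahead of the robot, y to its left, z up, the work surface at z = 0. Lengths are in mm, angles in rad, forces in N, time in s.
With the tool pointing down it reaches from about 275 to 750 mm from the base axis. Payload 10.2 kg.
Tool frame: the origin (TCP) lies midway between the tips of the shut fingers; the grasp point (between the pads) lies 19 mm behind it; x points along the fingers, y is the direction in which the jaws open and shut, and the axes are right-handed (so a half turn about x gives the same grasp; the last joint's range is limited). The gripper opens to 85 mm and grips with 20 to 120 N. Pads are 22 mm wide; open, the fingers measure 114 mm over their backs; the gripper's body (76 mm by 85 mm) begins 54 mm behind the grasp point. The pads swing forward as they close: fully open they stand 13 mm farther back than shut.
Start: joints at [-1.419, 0.313, 1.498, -0, 1.331, -0.223], TCP at [192.183, -488.566, 195.594] pointing down, gripper open.
Joint ranges: [-2.94, 2.94], [-0.97, 2.17], [0.19, 2.56], [-1.23, 4.37], [0.02, 3.11], [-2.88, 2.88]. Speed limits (rad/s): [2.39, 2.39, 3.01, 3.14, 3.14, 3.14].

## Interface

Orientations are given as a unit quaternion [w, x, y, z].
In Python, from rig import sense, capture, get_calibration, finish_job gives the robot as it stands.
- The arm moves only by the tool jog_arm, never from a script. Its argument "increments" is a list of rows, each an object of numbers: "rx", "ry", "rz": the turn, a rotation vector about the tool's x, y, z in rad; "x", "y", "z": the shift along the tool's x, y, z in mm; "hand": the finger opening in mm, from 0 to 85.4. A call has 1 to 5 rows; each row shifts and turns the commanded pose from where the row before left it, along the tool's axes as they then stand; what a row does not reach is not made up. A row lasts 1/8 s, in which the tool goes at most 62.5 mm and 10.7 degrees, less where a joint would pass 70% of its speed; a pose out of reach is approached as far as the arm can. A call with a gripper value outside its range is refused whole. The fingers move at their own pace and stop on an object; "force" is the grip in N (left out, the last holds). Time passes only in rows, so rows that do not move let the fingers close. It gives the time, the measured TCP pose, the force and the opening at its end, in the units of the state.
- sense(): the state, without advancing time (a new reading comes with each control period).
- capture(name): name is "scene" or "top" or "wrist"; returns the picture (384x512x3 uint8, red, green, blue); there is no depth.
- get_calibration(name): a dict with "camera_matrix" (3x3 intrinsics, pixels), "D" ([k1, k2, p1, p2, k3] as OpenCV has them; the pictures are not rectified), "R" (3x3) and "t" (3): a world point X has camera coordinates R X + t; the wrist camera has in their place "T_tool_cam" (4x4, takes a point from camera to tool coordinates, whose origin is the TCP and whose axes are the tool frame's). Camera axes: x right, y down, z forward; pixel columns grow to the right and rows downward; lengths in mm; the calibration is good to about 2 mm. A picture is of the moment at which its call begins: read the wrist's pose just before it. get_calibration takes no time and is no camera call.
- finish_job(): hands the job in, once; it reports no verdict.
The state is a dict: "time_s": time; "joints": joint angles; "dq": joint speeds; "tau": joint torques, N m; "eef_pos": TCP position; "ee_rot": TCP orientation; "force": force on the tool from outside, world axes, zero at the start; "wrist_torque": the same for the moment, N m; "grip_width": opening from 0.0 (shut) to 1.0 (fully open).
Only numpy, scipy, OpenCV 4.12 (cv2) and the standard library are available. Lean on these libraries where they do the work, as an engineer would, in place of code of your own. Each camera call takes 0.05 s, during which the arm holds its last target.

## Working session

There is one attempt and no reset: what is moved stays moved. The work goes in short steps, Python scripts to look and compute and a tool call to move; the robot and the scene stay as the last step left them, time stands still between calls to the robot, and variables do not carry over. Pictures are saved under pics/ and viewed, and the job is handed in when it is done.

Besides the shell and the picture viewer there is one more tool, called after "Request:" by a JSON object that holds its "api" and its "payload", one argument or row to a line. jog_arm: Moves the arm, as the interface text tells. Its arguments: {"type":"object","properties":{"increments":{"type":"array","items":{"type":"object","properties":{"rx":{"type":"number"},"ry":{"type":"number"},"rz":{"type":"number"},"x":{"type":"number"},"y":{"type":"number"},"z":{"type":"number"},"hand":{"type":"number"}}}},"force":{"type":"number"}},"required":["increments"]}

```bash
ls; mkdir -p pics; python3 - <<'E'
from rig import *
import cv2
for n in ["scene","top","wrist"]:
    im=capture(n); cv2.imwrite(f"pics/{n}0.png",im[:,:,::-1])
    c=get_calibration(n); print(n,{k:(v if not hasattr(v,'tolist') else v.tolist()) for k,v in c.items()})
print(sense())
E
```

```text
pics
scene {'camera_matrix': [[484.5273621316278, 0.0, 255.8610717224921], [0.0, 484.5273621316278, 185.905083401007], [0.0, 0.0, 1.0]], 'D': [-0.1337768547766276, 0.0, 0.0, 0.0, 0.0], 'R': [[0.6939683214201233, 0.7198716271560996, -0.01388557816461896], [0.4156716214843972, -0.41631227276666927, -0.808641573650763], [-0.5878988620144355, 0.5553997947060115, -0.5881377356390696]], 't': [-323.538501525431, -129.8549058807663, 1888.7281406513512]}
top {'camera_matrix': [[380.8626789870747, 0.0, 253.97522842549859], [0.0, 380.8626789870747, 191.42661579906687], [0.0, 0.0, 1.0]], 'D': [-0.09099972844484615, 0.0, 0.0, 0.0, 0.0], 'R': [[-0.0014062915718535945, -0.9999796420546375, -0.0062239714245985915], [-0.9983889131141611, 0.001757048721029072, -0.05671411597226504], [0.05672389721042209, 0.006134187482561682, -0.9983710588900254]], 't': [7.697041144565165, 470.03242628666766, 1237.2211259633505]}
wrist {'camera_matrix': [[296.5458543797801, 0.0, 257.6988372137973], [0.0, 296.5458543797801, 192.014220313689], [0.0, 0.0, 1.0]], 'D': [-0.03950831445095528, 0.0, 0.0, 0.0, 0.0], 'T_tool_ca
[... 275 characters left out ...]
.0, 0.0, 1.0]]}
{'time_s': 0.15, 'joints': array([-1.41936450e+00,  3.13333917e-01,  1.49827724e+00,  1.34684700e-05,
        1.33099989e+00, -2.23397173e-01]), 'dq': array([ 5.10955992e-04, -6.90003305e-04, -3.47472050e-03, -5.69323846e-04,
        6.79033596e-05,  8.81124635e-04]), 'tau': array([ 2.11507242e-03, -4.12368929e+01, -2.59797406e+01, -1.50618093e-04,
        3.22905857e-03, -1.16871590e-05]), 'eef_pos': array([ 192.16696679, -488.31422168,  195.15466328]), 'ee_rot': array([ 0.13138685,  0.69474251,  0.13210616, -0.69470736]), 'force': array([ 0.66196468, -0.12883691, -0.22981081]), 'wrist_torque': array([-0.00310803,  0.00280922, -0.01780613]), 'grip_width': 0.9963484329247304}
```

View pics/scene0.png

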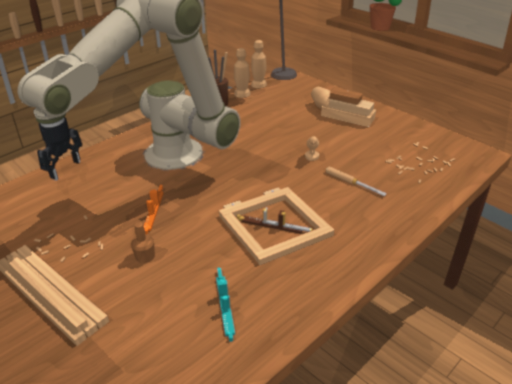

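View pics/top0.png

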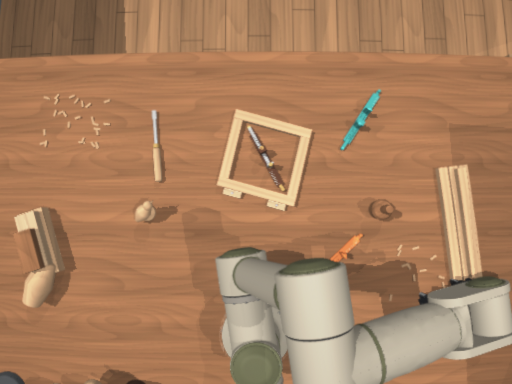

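View pics/wrist0.png

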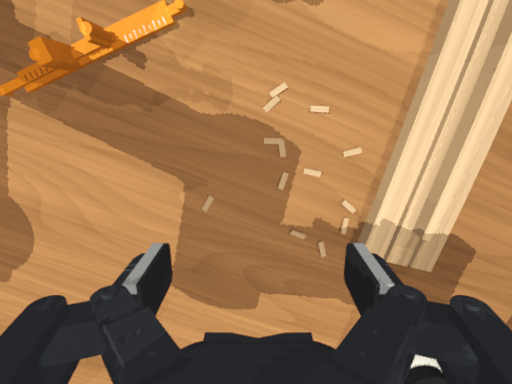

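The top view shows the frame at about (265,158), with cleats on its near rail at (232,193) and (275,204). The rule lies in it from (250,128) to (282,187). The bird is at (145,211), the mallet at (381,209) and the gouge at (156,145). I'll enlarge the frame area.

```bash
cat > h.py <<'E'
import numpy as np, cv2
from rig import *
from scipy.spatial.transform import Rotation as Rn
def unproj(name,uv,z,s=None):
    c=get_calibration(name); K=np.array(c["camera_matrix"]);D=np.array(c["D"])
    p=cv2.undistortPoints(np.array(uv,float).reshape(-1,1,2),K,D).reshape(-1,2)
    d=np.c_[p,np.ones(len(p))]
    if name=="wrist":
        s=s or sense(); T=np.array(c["T_tool_cam"]); q=s["ee_rot"]; R=Rn.from_quat([q[1],q[2],q[3],q[0]]).as_matrix()
        o=R@T[:3,3]+s["eef_pos"]; dw=d@(R@T[:3,:3]).T
    else:
        Rc=np.array(c["R"]);t=np.array(c["t"]); o=-Rc.T@t; dw=d@Rc
    z=np.broadcast_to(z,len(d)); k=(z-o[2])/dw[:,2]
    return o+dw*k[:,None]
def proj(name,X,s=None):
    c=get_calibration(name); K=np.array(c["camera_matrix"]);D=np.array(c["D"]); X=np.array(X,float).reshape(-1,3)
    if name=="wrist":
        s=s or sense(); T=np.array(c["T_tool_cam"]); q=s["ee_rot"]; R=Rn.from_quat([q[1],q[2],q[3],q[0]]).as_matrix()
        o=R@T[:3,3]+s["eef_pos"]; Rc=(R@T[:3,:3]).T; t=-Rc@o
    else: Rc=np.array(c["R"]);t=np.array(c["t"])
    return cv2.projectPoints(X,cv2.Rodrigues(Rc)[0],t,K,D)[0].reshape(-1,2)
def crop(im,x,y,w,h,f,fn):
    cv2.imwrite(fn,cv2.resize(im[y:y+h,x:x+w,::-1],None,fx=f,fy=f,interpolation=cv2.INTER_CUBIC))
def toolR():
    q=sense()["ee_rot"]; return Rn.from_quat([q[1],q[2],q[3],q[0]]).as_matrix()
E
python3 - <<'E'
from h import *
im=cv2.imread("pics/top0.png")[:,:,::-1]
crop(im,205,95,120,120,6,"pics/topc.png")
print(toolR().round(3))
E
```

```text
[[-0.     0.366 -0.931]
 [ 0.001 -0.931 -0.366]
 [-1.    -0.001 -0.   ]]
```

View pics/topc.png

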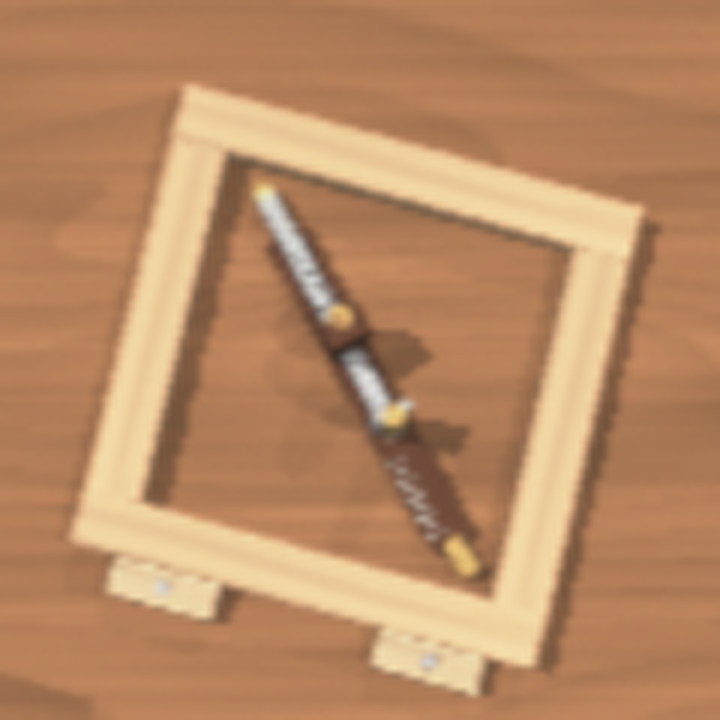

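```bash
python3 - <<'E'
from h import *
f=lambda a:(np.array(a,float)+.5)/6-.5+[205,95]
C=unproj("top",f([(148,505),(495,598),(570,247),(228,152)]),24)
print("NL NR FR FL",C.round(1))
O=unproj("top",f([(72,543),(540,668),(643,208),(185,85)]),24); print("outer",O.round(1))
for n,A in(("in",C),("out",O)):
  print(n,[np.linalg.norm(A[i]-A[(i+1)%4]).round(1) for i in range(4)], [np.degrees(np.arctan2(*(A[i]-A[j])[[1,0]])).round(2) for i,j in((0,1),(3,2),(3,0),(2,1))],np.linalg.norm(A[0]-A[2]),np.linalg.norm(A[1]-A[3]), A.mean(0))
N=unproj("top",f([(263,190),(462,560)]),[16,12]);print(N.round(1),np.linalg.norm(N[0]-N[1]))
P=unproj("top",f([(341,315),(395,414)]),60);print(P.round(1),np.linalg.norm(P[0]-P[1]),np.degrees(np.arctan2(*(P[0]-P[1])[[1,0]])),np.degrees(np.arctan2(*(N[0]-N[1])[[1,0]])))
E
```

```text
NL NR FR FL [[ 511.    87.6   24. ]
 [ 460.  -100.9   24. ]
 [ 652.7 -143.5   24. ]
 [ 706.    44.2   24. ]]
outer [[ 490.4  128.9   24. ]
 [ 422.  -125.    24. ]
 [ 674.5 -184.    24. ]
 [ 743.9   68.    24. ]]
in [np.float64(195.2), np.float64(197.3), np.float64(195.1), np.float64(199.8)] [np.float64(74.86), np.float64(74.14), np.float64(-12.54), np.float64(-12.47)] 271.01397961800745 285.56436524190406 [582.45805143 -28.15304587  24.        ]
out [np.float64(263.0), np.float64(259.2), np.float64(261.3), np.float64(260.7)] [np.float64(74.93), np.float64(74.61), np.float64(-13.51), np.float64(-13.14)] 362.99877478810043 375.2609606952018 [582.69501259 -28.02808214  24.        ]
[[686.5  25.1  16. ]
 [481.5 -83.9  12. ]] 232.19474254640824
[[608.8 -17.2  60. ]
 [555.9 -45.7  60. ]] 60.12969001666603 28.21396979530964 27.984045987834055
```

Request:
{"api": "jog_arm", "payload": {
  "increments": [
    {"y":-28,"z":-53},
    {"y":-28,"z":-53},
    {"y":-28,"z":-53},
    {"y":-28,"z":-53},
    {"y":-28,"z":-53}
  ]
}}

```text
schema error: expected keys rx, ry, rz, x, y, z, hand
```

Request:
{"api": "jog_arm", "payload": {
  "increments": [
    {"y":-28,"z":-53},
    {"y":-28,"z":-53},
    {"y":-28,"z":-53},
    {"y":-28,"z":-53},
    {"y":-28,"z":-53}
  ]
}}

```text
schema error: expected keys rx, ry, rz, x, y, z, hand
```

Request:
{"api": "jog_arm", "payload": {
  "increments": [
    {"rx":-0.18},
    {"rx":-0.18},
    {"rx":-0.18},
    {"rx":-0.18},
    {"rx":-0.18}
  ]
}}

```text
schema error: expected keys rx, ry, rz, x, y, z, hand
```

Request:
{"api": "jog_arm", "payload": {
  "increments": [
    {"rx":-0.18},
    {"rx":-0.18},
    {"rx":-0.18},
    {"rx":-0.18},
    {"rx":-0.1}
  ]
}}

```text
schema error: expected keys rx, ry, rz, x, y, z, hand
```

```bash
python3 - <<'E'
from h import *
s=sense();im=capture("wrist"); cv2.imwrite("pics/w1.png",cv2.resize(im[:,:,::-1],None,fx=1.5,fy=1.5))
print(s); R=toolR(); print(R.round(3),np.degrees(np.arctan2(R[1,1],R[0,1])))
import pickle;pickle.dump(s,open("s1.pkl","wb"))
E
```

```text
{'time_s': 0.15, 'joints': array([-1.41936450e+00,  3.13333917e-01,  1.49827724e+00,  1.34684700e-05,
        1.33099989e+00, -2.23397173e-01]), 'dq': array([ 5.10955992e-04, -6.90003305e-04, -3.47472050e-03, -5.69323846e-04,
        6.79033596e-05,  8.81124635e-04]), 'tau': array([ 2.11507242e-03, -4.12368929e+01, -2.59797406e+01, -1.50618093e-04,
        3.22905857e-03, -1.16871590e-05]), 'eef_pos': array([ 192.16696679, -488.31422168,  195.15466328]), 'ee_rot': array([ 0.13138685,  0.69474251,  0.13210616, -0.69470736]), 'force': array([ 0.66196468, -0.12883691, -0.22981081]), 'wrist_torque': array([-0.00310803,  0.00280922, -0.01780613]), 'grip_width': 0.9963484329247304}
[[-0.     0.366 -0.931]
 [ 0.001 -0.931 -0.366]
 [-1.    -0.001 -0.   ]] -68.52644069602326
```

View pics/w1.png

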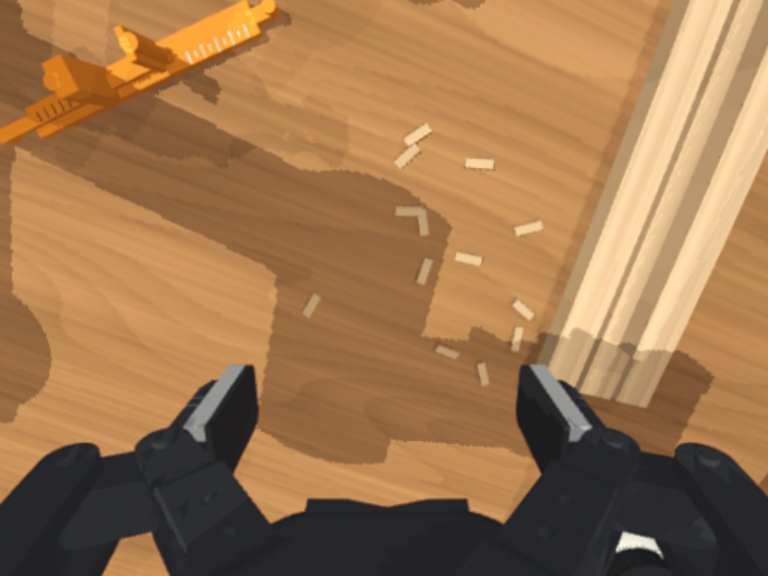

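The moves were refused because every row needs all the keys, so nothing has moved yet. I'll resend them complete.

Request:
{"api": "jog_arm", "payload": {
  "increments": [
    {"x":0,"y":-28,"z":-53,"rx":0,"ry":0,"rz":0,"hand":85},
    {"x":0,"y":-28,"z":-53,"rx":0,"ry":0,"rz":0,"hand":85},
    {"x":0,"y":-28,"z":-53,"rx":0,"ry":0,"rz":0,"hand":85},
    {"x":0,"y":-28,"z":-53,"rx":0,"ry":0,"rz":0,"hand":85},
    {"x":0,"y":-28,"z":-53,"rx":0,"ry":0,"rz":0,"hand":85}
  ]
}}

```text
time_s: 0.82
eef_pos: [388.5, -259.6, 195.6]
ee_rot: [0.132, 0.695, 0.132, -0.695]
force: [1.5, -0.5, -0.2]
grip_width: 0.996
```

Request:
{"api": "jog_arm", "payload": {
  "increments": [
    {"x":0,"y":-28,"z":-53,"rx":0,"ry":0,"rz":0,"hand":85},
    {"x":0,"y":-28,"z":-53,"rx":0,"ry":0,"rz":0,"hand":85},
    {"x":0,"y":-28,"z":-53,"rx":0,"ry":0,"rz":0,"hand":85},
    {"x":0,"y":-28,"z":-53,"rx":0,"ry":0,"rz":0,"hand":85},
    {"x":0,"y":-28,"z":-53,"rx":0,"ry":0,"rz":0,"hand":85}
  ]
}}

```text
time_s: 1.45
eef_pos: [583.9, -32.2, 195.5]
ee_rot: [-0.132, -0.695, -0.132, 0.695]
force: [0.3, -1.0, 0.3]
grip_width: 0.994
```

Request:
{"api": "jog_arm", "payload": {
  "increments": [
    {"x":0,"y":0,"z":0,"rx":-0.18,"ry":0,"rz":0,"hand":85},
    {"x":0,"y":0,"z":0,"rx":-0.18,"ry":0,"rz":0,"hand":85},
    {"x":0,"y":0,"z":0,"rx":-0.18,"ry":0,"rz":0,"hand":85},
    {"x":0,"y":0,"z":0,"rx":-0.18,"ry":0,"rz":0,"hand":85},
    {"x":0,"y":0,"z":0,"rx":-0.18,"ry":0,"rz":0,"hand":85}
  ]
}}

```text
time_s: 2.08
eef_pos: [582.8, -33.9, 195.4]
ee_rot: [-0.422, -0.567, -0.423, 0.567]
force: [1.1, 0.4, 0.2]
grip_width: 0.996
```

Request:
{"api": "jog_arm", "payload": {
  "increments": [
    {"x":0,"y":0,"z":0,"rx":-0.18,"ry":0,"rz":0,"hand":85},
    {"x":0,"y":0,"z":0,"rx":-0.18,"ry":0,"rz":0,"hand":85},
    {"x":0,"y":0,"z":0,"rx":-0.18,"ry":0,"rz":0,"hand":85},
    {"x":0,"y":0,"z":0,"rx":-0.18,"ry":0,"rz":0,"hand":85},
    {"x":0,"y":0,"z":0,"rx":-0.1,"ry":0,"rz":0,"hand":85}
  ]
}}

```text
time_s: 2.7
eef_pos: [582.8, -34.0, 195.4]
ee_rot: [0.613, 0.352, 0.613, -0.352]
force: [0.5, 1.0, 0.4]
grip_width: 0.995
```

```bash
python3 - <<'E'
from h import *
s=sense();im=capture("wrist"); cv2.imwrite("pics/w2.png",cv2.resize(im[:,:,::-1],None,fx=1.5,fy=1.5))
print(s); R=toolR(); print(R.round(3),np.degrees(np.arctan2(R[1,1],R[0,1])))
import pickle;pickle.dump(s,open("s2.pkl","wb"))
E
```

```text
{'time_s': 2.7, 'joints': array([-2.58744796e-01,  4.44219769e-01,  1.31104980e+00, -2.79784771e-05,
        1.38684080e+00, -7.86931258e-01]), 'dq': array([-1.21443833e-03,  1.94412020e-04,  5.18137569e-04,  1.45780656e-03,
       -3.43889800e-04, -7.68682761e-01]), 'tau': array([ 4.14281851e-03, -4.77102542e+01, -2.64531344e+01, -6.20708524e-04,
        2.05240416e-03,  7.18280822e-01]), 'eef_pos': array([582.78226117, -33.95318409, 195.35193659]), 'ee_rot': array([ 0.61300846,  0.35208929,  0.61335694, -0.35220309]), 'force': array([0.50349021, 1.03144485, 0.40002089]), 'wrist_torque': array([ 0.03999901, -0.04104838,  0.00024012]), 'grip_width': 0.9947297880128636}
[[-0.     0.862  0.507]
 [ 0.     0.507 -0.862]
 [-1.    -0.    -0.   ]] 30.439854388929863
```

View pics/w2.png

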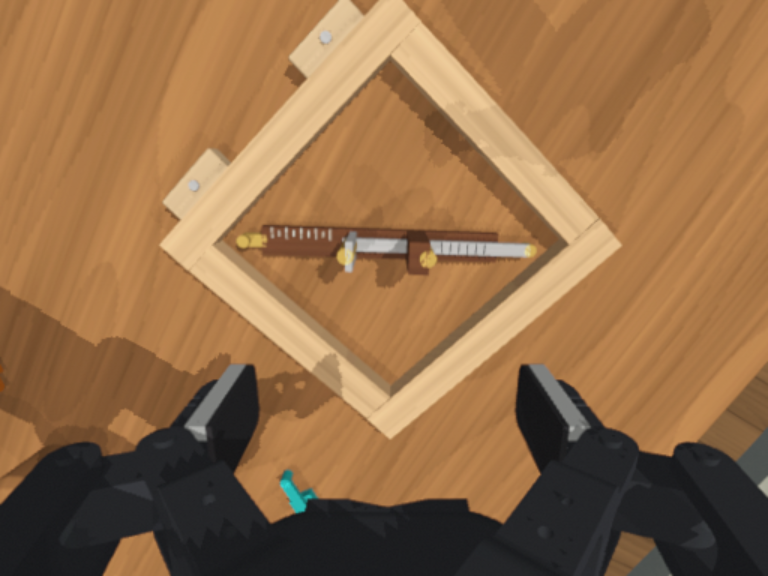

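The wrist view shows the whole frame, with inner corners near (214,243), (390,60), (568,243) and (390,392) at 1.5x scale. The rule lies between the left (near right) and right (far left) corners. I'll retake it at rest in enlarged crops.

```bash
python3 - <<'E'
from h import *
import pickle
capture("wrist")
s=sense();im=capture("wrist"); cv2.imwrite("pics/w3raw.png",im[:,:,::-1])
print(sense()["joints"]-s["joints"]);print(s["eef_pos"],s["force"])
pickle.dump(s,open("s3.pkl","wb"))
crop(im,100,0,160,150,5,"pics/w3a.png")
crop(im,230,20,200,150,4,"pics/w3b.png")
crop(im,100,120,160,150,5,"pics/w3c.png")
crop(im,230,120,200,150,4,"pics/w3d.png")
crop(im,150,140,220,60,3.6,"pics/w3e.png")
E
```

```text
[ 9.32087777e-06 -5.18105970e-05 -4.84304264e-05 -1.39173855e-06
 -5.92727745e-06  2.45601039e-03]
[582.80042016 -33.95763887 195.37056835] [ 0.16938268 -0.01486385  0.15388824]
```

View pics/w3a.png

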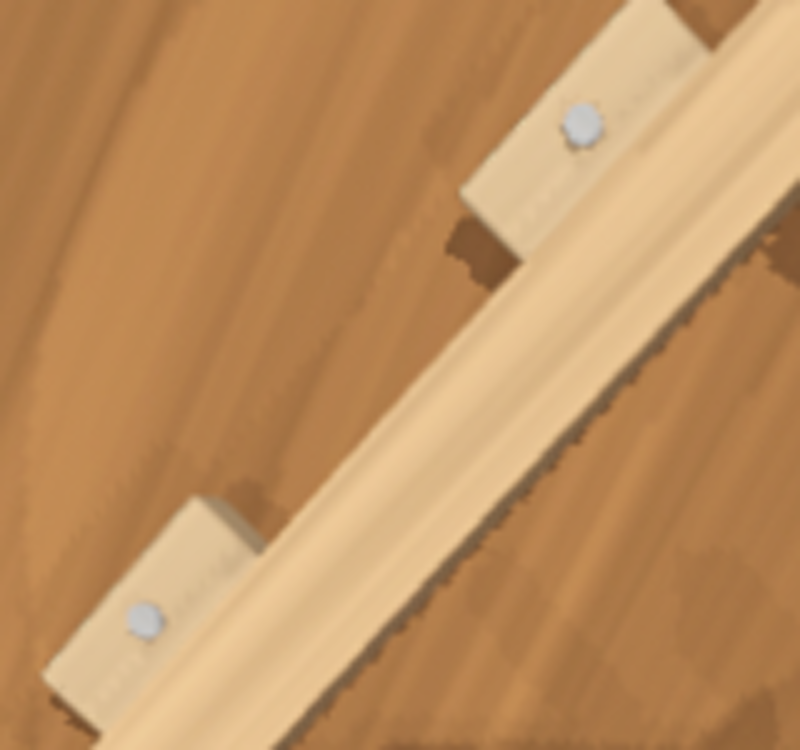

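View pics/w3b.png

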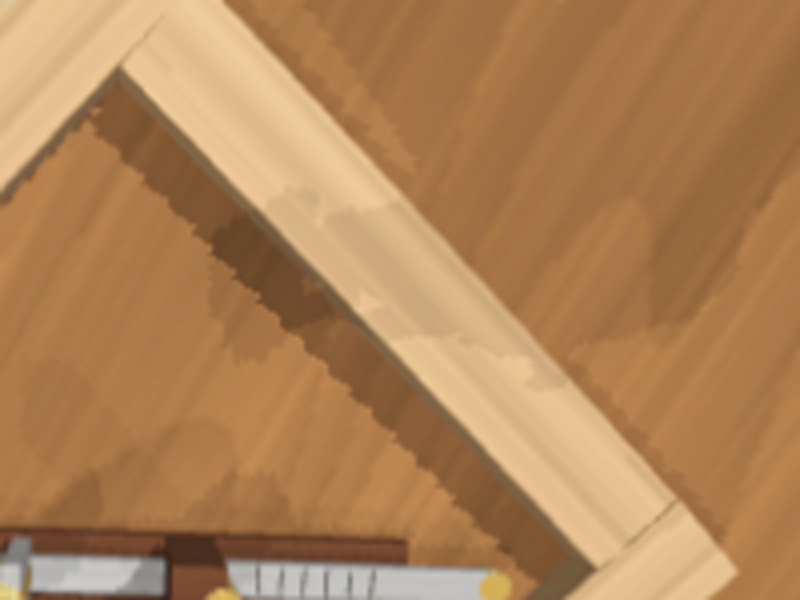

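View pics/w3d.png

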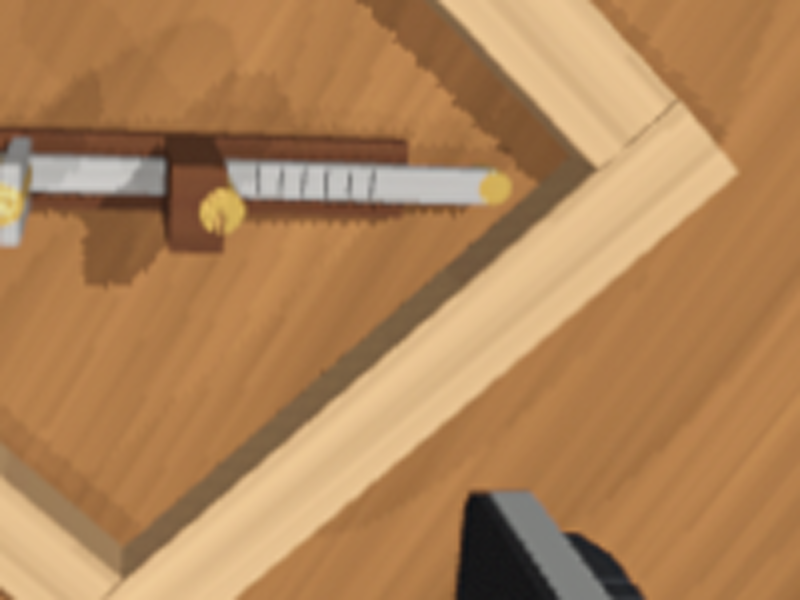

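View pics/w3e.png

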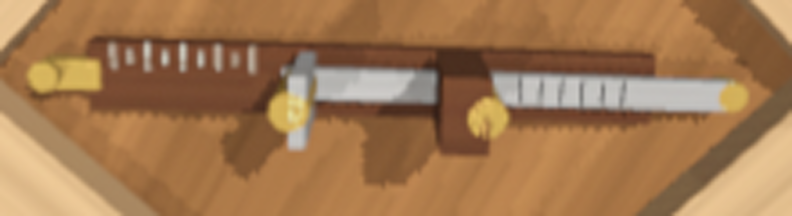

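View pics/w3c.png

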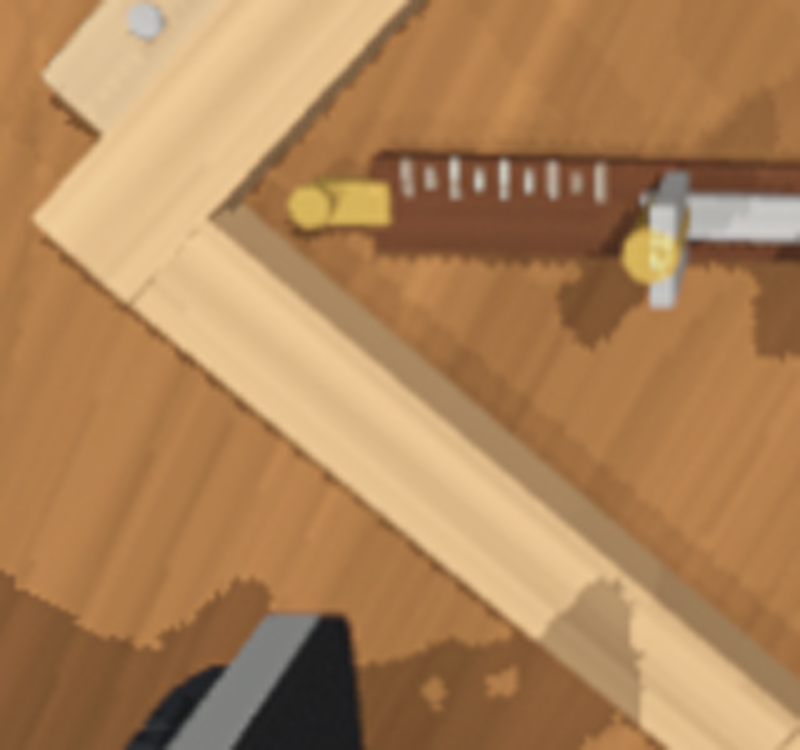

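```bash
python3 - <<'E'
from h import *
import pickle
s=pickle.load(open("s3.pkl","rb"))
g=lambda p,k,o:(np.array(p,float)+.5)/k-.5+np.array(o)
px=[g((120,68),4,(230,20)),g((211,218),5,(100,120)),g((119,578),4,(230,120)),g((597,568),4,(230,20))]
C=unproj("wrist",px,24,s); print("NL NR FR FL",C.round(1))
A=C
print([np.linalg.norm(A[i]-A[(i+1)%4]).round(1) for i in range(4)], [np.degrees(np.arctan2(*(A[i]-A[j])[[1,0]])).round(2) for i,j in((0,1),(3,2),(3,0),(2,1))],np.linalg.norm(A[0]-A[2]),np.linalg.norm(A[1]-A[3]), A.mean(0))
print("diag angs",np.degrees(np.arctan2(*(A[3]-A[1])[[1,0]])),np.degrees(np.arctan2(*(A[2]-A[0])[[1,0]])))
N=unproj("wrist",[g((733,96),3.6,(150,140)),g((42,75),3.6,(150,140))],[14,14],s);print(N.round(1),np.linalg.norm(N[0]-N[1]),N.mean(0),np.degrees(np.arctan2(*(N[0]-N[1])[[1,0]])))
P=unproj("wrist",[g((488,117),3.6,(150,140)),g((289,112),3.6,(150,140))],60,s);print(P.round(1),np.linalg.norm(P[0]-P[1]),P.mean(0),np.degrees(np.arctan2(*(P[0]-P[1])[[1,0]])))
E
```

```text
NL NR FR FL [[ 514.1   89.9   24. ]
 [ 460.8  -99.9   24. ]
 [ 651.3 -146.8   24. ]
 [ 706.    44.3   24. ]]
[np.float64(197.2), np.float64(196.2), np.float64(198.8), np.float64(197.3)] [np.float64(74.34), np.float64(74.04), np.float64(-13.38), np.float64(-13.84)] 273.69209364250764 284.40787018493927 [583.06050593 -28.12954528  24.        ]
diag angs 30.465480179420307 -59.893846733475634
[[686.4  23.8  14. ]
 [478.  -88.4  14. ]] 236.6898654409502 [582.20480561 -32.27378578  14.        ] 28.307087333131996
[[608.4 -17.8  60. ]
 [556.  -46.4  60. ]] 59.652949384228684 [582.19281198 -32.09537916  60.        ] 28.602798204459905
```

The frame centre comes out at (583,-28), and the wrist and top views agree on it. The rule's centre is at (582.2,-32.2) at 28.5°, and the near-right to far-left diagonal is at 30.45° and looks longer. I'll centre the hand on the frame and lower it over the rollers.

Request:
{"api": "jog_arm", "payload": {
  "increments": [
    {"x":0,"y":3,"z":-5,"rx":0,"ry":0,"rz":0,"hand":85},
    {"x":50,"y":0,"z":0,"rx":0,"ry":0,"rz":0,"hand":85},
    {"x":50,"y":0,"z":0,"rx":0,"ry":0,"rz":0,"hand":85},
    {"x":25,"y":0,"z":0,"rx":0,"ry":0,"rz":0,"hand":85},
    {"x":0,"y":0,"z":0,"rx":0,"ry":0,"rz":0,"hand":85}
  ]
}}

```text
time_s: 3.48
eef_pos: [582.0, -27.6, 69.1]
ee_rot: [0.611, 0.353, 0.613, -0.354]
force: [-0.0, 0.4, 0.3]
grip_width: 0.993
```

```bash
python3 - <<'E'
from h import *
s=sense();im=capture("wrist"); cv2.imwrite("pics/w4.png",cv2.resize(im[:,:,::-1],None,fx=1.5,fy=1.5))
print(s["eef_pos"])
E
```

```text
[582.03831143 -27.60066131  69.14245298]
```

View pics/w4.png

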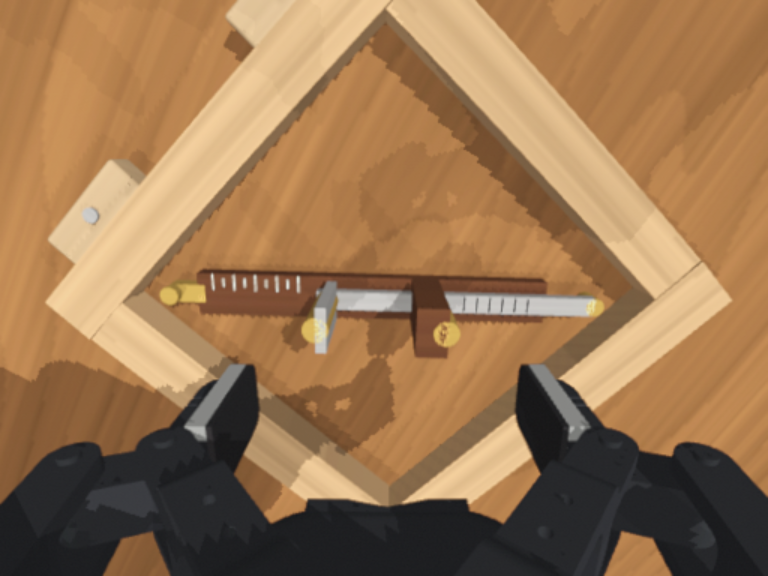

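Request:
{"api": "jog_arm", "payload": {
  "increments": [
    {"x":25,"y":0.7,"z":0.8,"rx":0,"ry":0,"rz":0,"hand":85},
    {"x":24,"y":0,"z":0,"rx":0,"ry":0,"rz":0,"hand":85},
    {"x":0,"y":0,"z":0,"rx":0,"ry":0,"rz":0,"hand":80},
    {"x":0,"y":0,"z":0,"rx":0,"ry":0,"rz":0,"hand":75}
  ],
  "force": 20
}}

```text
time_s: 4.03
eef_pos: [585.1, -28.7, 23.5]
ee_rot: [0.613, 0.354, 0.611, -0.353]
force: [0.6, 0.6, -0.1]
grip_width: 0.882
```

```bash
python3 - <<'E'
from h import *
s=sense();im=capture("wrist"); cv2.imwrite("pics/w5.png",cv2.resize(im[:,:,::-1],None,fx=1.5,fy=1.5))
print(s["eef_pos"],s["force"],s["grip_width"]*85.4)
E
```

```text
[585.06627894 -28.67066964  23.50094778] [ 0.61888628  0.55039738 -0.07194935] 75.30163498081241
```

View pics/w5.png

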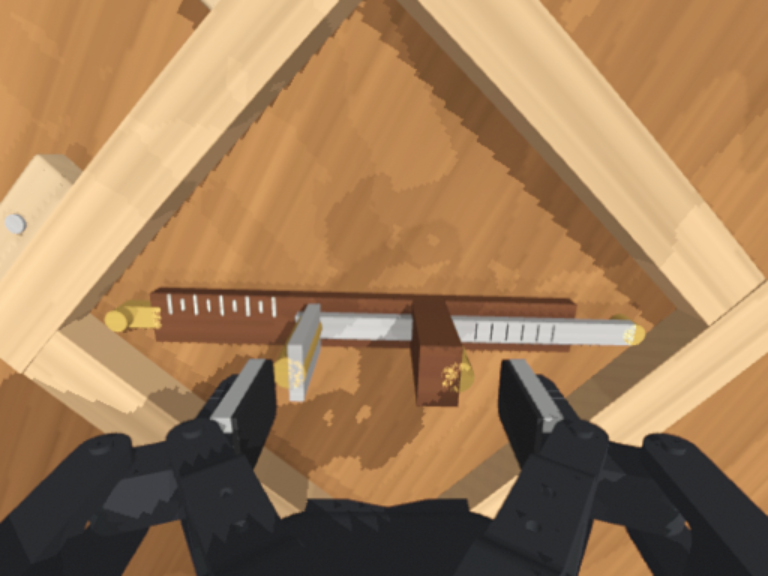

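Request:
{"api": "jog_arm", "payload": {
  "increments": [
    {"x":1,"y":-1.4,"z":0,"rx":0,"ry":0,"rz":0,"hand":70},
    {"x":1,"y":0,"z":0,"rx":0,"ry":0,"rz":0,"hand":66},
    {"x":0,"y":0,"z":0,"rx":0,"ry":0,"rz":0,"hand":62},
    {"x":0,"y":0,"z":0,"rx":0,"ry":0,"rz":0,"hand":58},
    {"x":0,"y":0,"z":0,"rx":0,"ry":0,"rz":0,"hand":58}
  ],
  "force": 20
}}

```text
time_s: 4.7
eef_pos: [582.9, -29.2, 19.7]
ee_rot: [0.613, 0.353, 0.612, -0.353]
force: [-0.5, 0.2, 1.9]
grip_width: 0.678
```

Request:
{"api": "jog_arm", "payload": {
  "increments": [
    {"x":0,"y":0,"z":0,"rx":0,"ry":0,"rz":0,"hand":54},
    {"x":0,"y":0,"z":0,"rx":0,"ry":0,"rz":0,"hand":50},
    {"x":0,"y":0,"z":0,"rx":0,"ry":0,"rz":0,"hand":47},
    {"x":0,"y":0,"z":0,"rx":0,"ry":0,"rz":0,"hand":44},
    {"x":0,"y":0,"z":0,"rx":0,"ry":0,"rz":0,"hand":44}
  ],
  "force": 20
}}

```text
time_s: 5.32
eef_pos: [584.5, -29.1, 22.2]
ee_rot: [0.614, 0.354, 0.611, -0.353]
force: [-1.5, 2.6, 17.0]
grip_width: 0.512
```

```bash
python3 - <<'E'
from h import *
s=sense();im=capture("wrist"); cv2.imwrite("pics/w6.png",cv2.resize(im[:,:,::-1],None,fx=1.5,fy=1.5))
R=toolR()
print(s["eef_pos"],s["force"],R.T@s["force"],s["grip_width"]*85.4,R.round(3))
E
```

```text
[584.52955539 -29.11024949  22.1935318 ] [-1.47147491  2.56891442 16.98828827] [-16.99656494   0.07721791  -2.91158304] 43.750412018498324 [[ 0.005  0.866  0.5  ]
 [-0.001  0.5   -0.866]
 [-1.     0.004  0.003]]
```

View pics/w6.png

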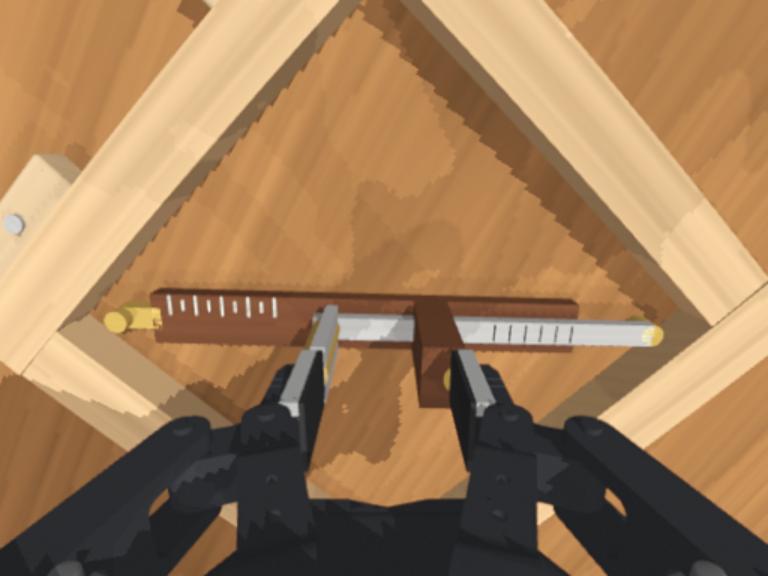

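The wrist force is 17 N upward, and the plate has moved only about 9 mm for a 28 mm closure. It looks as if the fingertips sit on top of the rollers. Before moving further I'll check where the tips really are in the scene view.

```bash
python3 - <<'E'
from h import *
s=sense();im=capture("scene").copy(); R=toolR()
p=proj("scene",[s["eef_pos"],s["eef_pos"]+R@[-19,0,0],s["eef_pos"]+R@[-73,0,0]]);print(p)
x,y=p[0].astype(int)
crop(im,x-60,y-70,120,100,6,"pics/sc6.png")
print("in crop",(p-[x-60,y-70]+.5)*6-.5)
E
```

```text
[[275.28792989 220.16923628]
 [275.33222698 215.47106717]
 [275.45901273 201.71975422]]
in crop [[364.22757935 423.51541771]
 [364.49336187 395.32640305]
 [365.25407639 312.81852535]]
```

View pics/sc6.png

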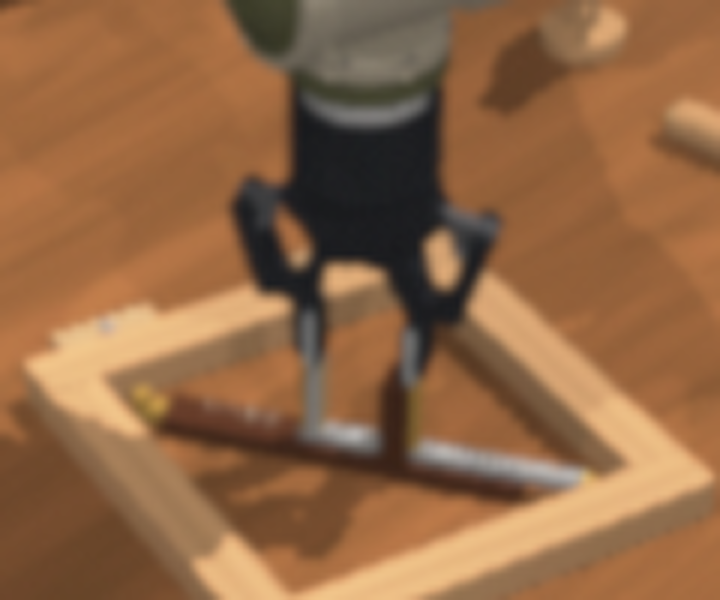

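The scene view confirms it. The tips rest on the roller tops at about z=58, so the real fingertips are about 35 mm higher than the TCP reading implies. I'll open, back off, and then go deeper in steps while watching the force.

Request:
{"api": "jog_arm", "payload": {
  "increments": [
    {"x":-3,"y":0,"z":0,"rx":0,"ry":0,"rz":0,"hand":55},
    {"x":-3,"y":0,"z":0,"rx":0,"ry":0,"rz":0,"hand":70},
    {"x":-4,"y":0,"z":0,"rx":0,"ry":0,"rz":0,"hand":85},
    {"x":0,"y":0,"z":0,"rx":0,"ry":0,"rz":0,"hand":85},
    {"x":0,"y":0,"z":0,"rx":0,"ry":0,"rz":0,"hand":85}
  ]
}}

```text
time_s: 6.05
eef_pos: [582.7, -29.2, 29.4]
ee_rot: [0.612, 0.353, 0.613, -0.353]
force: [1.0, 0.3, -0.4]
grip_width: 1.001
```

```bash
python3 - <<'E'
from h import *
s=sense();im=capture("wrist"); cv2.imwrite("pics/w7.png",cv2.resize(im[:,:,::-1],None,fx=1.5,fy=1.5))
im=capture("scene"); crop(im,205,150,140,110,5,"pics/sc7.png")
R=toolR()
print(s["eef_pos"],R.T@s["force"],s["grip_width"]*85.4)
P=proj("scene",[s["eef_pos"]]);print((P-[205,150]+.5)*5-.5)
E
```

```text
[582.67869906 -29.20605901  29.44491924] [0.39261197 1.06104992 0.2213433 ] 85.49201739881427
[[351.34624176 342.67236208]]
```

View pics/w7.png

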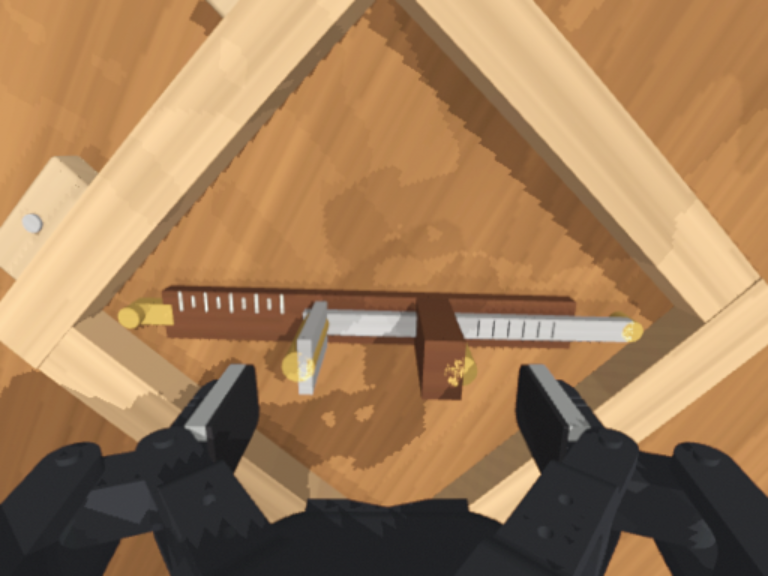

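View pics/sc7.png

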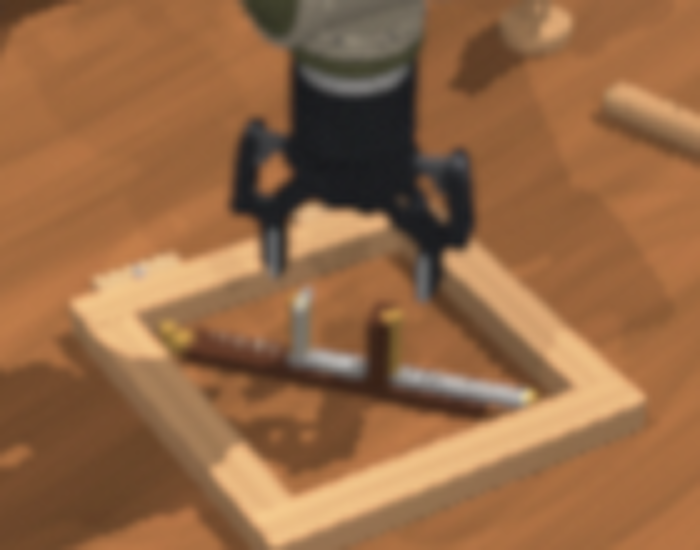

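Request:
{"api": "jog_arm", "payload": {
  "increments": [
    {"x":15,"y":1,"z":0,"rx":0,"ry":0,"rz":0,"hand":85},
    {"x":14,"y":0,"z":0,"rx":0,"ry":0,"rz":0,"hand":85},
    {"x":12,"y":0,"z":0,"rx":0,"ry":0,"rz":0,"hand":85},
    {"x":0,"y":0,"z":0,"rx":0,"ry":0,"rz":0,"hand":85},
    {"x":0,"y":0,"z":0,"rx":0,"ry":0,"rz":0,"hand":85}
  ]
}}

```text
time_s: 6.78
eef_pos: [583.9, -28.7, -11.2]
ee_rot: [0.613, 0.353, 0.612, -0.353]
force: [0.3, -0.6, 0.3]
grip_width: 0.998
```

```bash
cat > look.py <<'E'
import sys
from h import *
s=sense();t=sys.argv[1]
im=capture("wrist"); cv2.imwrite(f"pics/w{t}.png",cv2.resize(im[:,:,::-1],None,fx=1.5,fy=1.5))
if len(sys.argv)>2:
    im=capture("scene"); crop(im,205,150,140,110,5,f"pics/sc{t}.png")
R=toolR()
print(s["time_s"],s["eef_pos"],"ftool",(R.T@s["force"]).round(2),"w",round(s["grip_width"]*85.4,2),"yaw",np.degrees(np.arctan2(R[1,1],R[0,1])).round(2),R[:,0].round(4))
E
python3 look.py 8 s
```

```text
6.775 [583.87138307 -28.74490333 -11.19119747] ftool [-0.26 -0.07  0.62] w 85.26 yaw 30.02 [ 1.e-03 -3.e-04 -1.e+00]
```

View pics/w8.png

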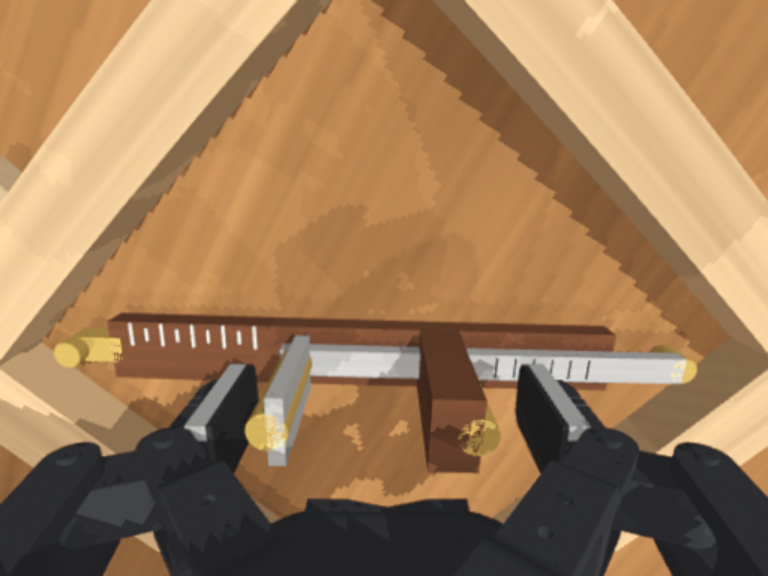

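View pics/sc8.png

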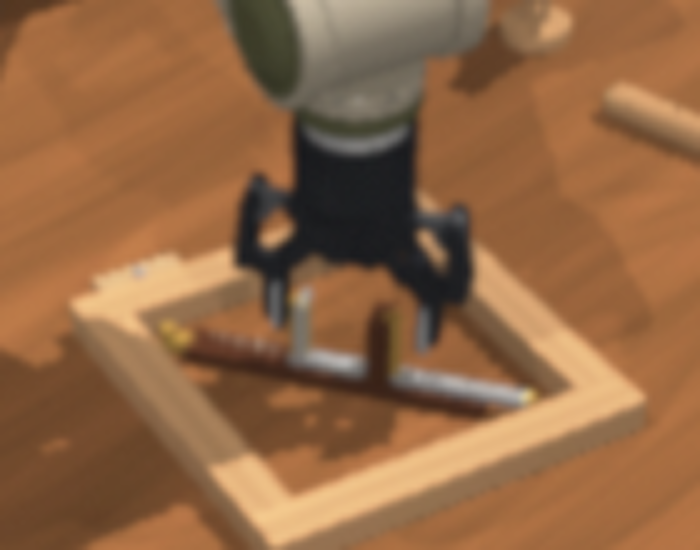

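The fingers now stand beside the rollers, with the tips at about z=35. I'll close in small steps.

Request:
{"api": "jog_arm", "payload": {
  "increments": [
    {"x":0,"y":0,"z":0,"rx":-0.006,"ry":0,"rz":0,"hand":79},
    {"x":0,"y":0,"z":0,"rx":0,"ry":0,"rz":0,"hand":74},
    {"x":0,"y":0,"z":0,"rx":0,"ry":0,"rz":0,"hand":69},
    {"x":0,"y":0,"z":0,"rx":0,"ry":0,"rz":0,"hand":64},
    {"x":0,"y":0,"z":0,"rx":0,"ry":0,"rz":0,"hand":60}
  ],
  "force": 20
}}

```text
time_s: 7.5
eef_pos: [584.9, -28.6, -10.7]
ee_rot: [0.614, 0.352, 0.612, -0.351]
force: [3.4, 1.8, 4.4]
grip_width: 0.704
```

Request:
{"api": "jog_arm", "payload": {
  "increments": [
    {"x":0,"y":0,"z":0,"rx":0,"ry":0,"rz":0,"hand":57},
    {"x":0,"y":0,"z":0,"rx":0,"ry":0,"rz":0,"hand":54},
    {"x":0,"y":0,"z":0,"rx":0,"ry":0,"rz":0,"hand":51},
    {"x":0,"y":0,"z":0,"rx":0,"ry":0,"rz":0,"hand":48},
    {"x":0,"y":0,"z":0,"rx":0,"ry":0,"rz":0,"hand":48}
  ],
  "force": 20
}}

```text
time_s: 8.12
eef_pos: [586.8, -28.5, -8.8]
ee_rot: [0.616, 0.353, 0.611, -0.35]
force: [5.1, 4.6, 13.7]
grip_width: 0.566
```

```bash
python3 look.py 9 s
```

```text
8.125 [586.76388531 -28.50529362  -8.82820506] ftool [-13.67   6.85  -1.32] w 48.33 yaw 30.36 [ 8.e-03 -5.e-04 -1.e+00]
```

View pics/w9.png

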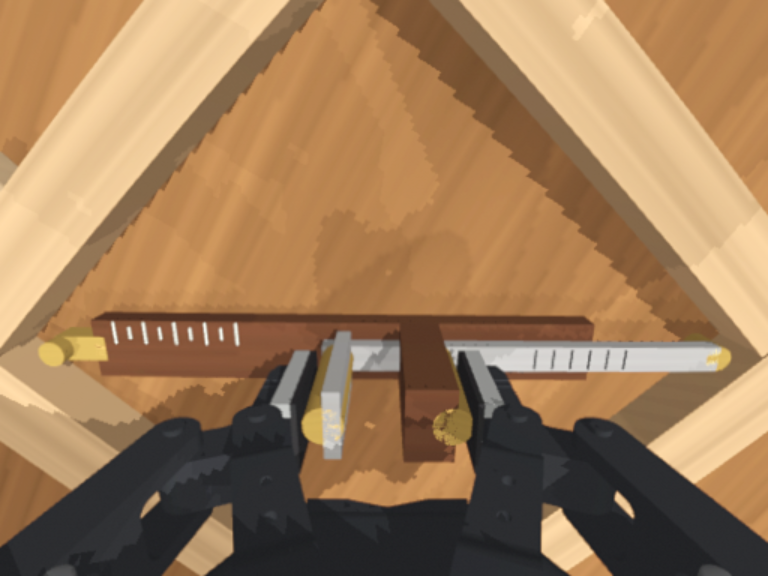

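View pics/sc9.png

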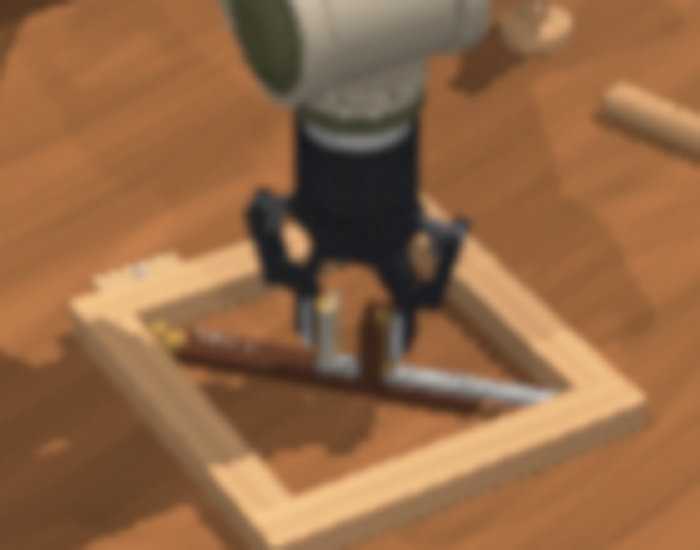

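The pads swing down as they close and drag the rollers with friction, pressing the rule on the bench with 13.7 N. I'll relieve that by raising the hand.

Request:
{"api": "jog_arm", "payload": {
  "increments": [
    {"x":-1,"y":0,"z":0,"rx":0,"ry":0,"rz":0,"hand":48},
    {"x":-1,"y":0,"z":0,"rx":0,"ry":0,"rz":0,"hand":48}
  ],
  "force": 20
}}

```text
time_s: 8.48
eef_pos: [584.9, -28.7, -8.6]
ee_rot: [0.615, 0.352, 0.612, -0.351]
force: [3.4, 0.2, 1.9]
grip_width: 0.567
```

```bash
python3 look.py 10
```

```text
8.475 [584.88822912 -28.6695631   -8.62276906] ftool [-1.88  3.01  1.51] w 48.43 yaw 30.36 [ 2.6e-03 -3.0e-04 -1.0e+00]
```

Request:
{"api": "jog_arm", "payload": {
  "increments": [
    {"x":-0.3,"y":0,"z":0,"rx":0,"ry":0,"rz":0,"hand":46.5},
    {"x":-0.2,"y":0,"z":0,"rx":0,"ry":0,"rz":0,"hand":45},
    {"x":-0.2,"y":0,"z":0,"rx":0,"ry":0,"rz":0,"hand":43.5},
    {"x":-0.2,"y":0,"z":0,"rx":0,"ry":0,"rz":0,"hand":42},
    {"x":-0.1,"y":0,"z":0,"rx":0,"ry":0,"rz":0,"hand":41}
  ],
  "force": 20
}}

```text
time_s: 9.15
eef_pos: [584.7, -28.5, -7.7]
ee_rot: [0.614, 0.352, 0.613, -0.351]
force: [4.5, 2.7, 5.3]
grip_width: 0.479
```

```bash
python3 look.py 11
```

```text
9.15 [584.69959149 -28.51597538  -7.69223113] ftool [-5.28  5.27 -0.04] w 40.92 yaw 30.36 [ 0.0027  0.     -1.    ]
```

View pics/w11.png

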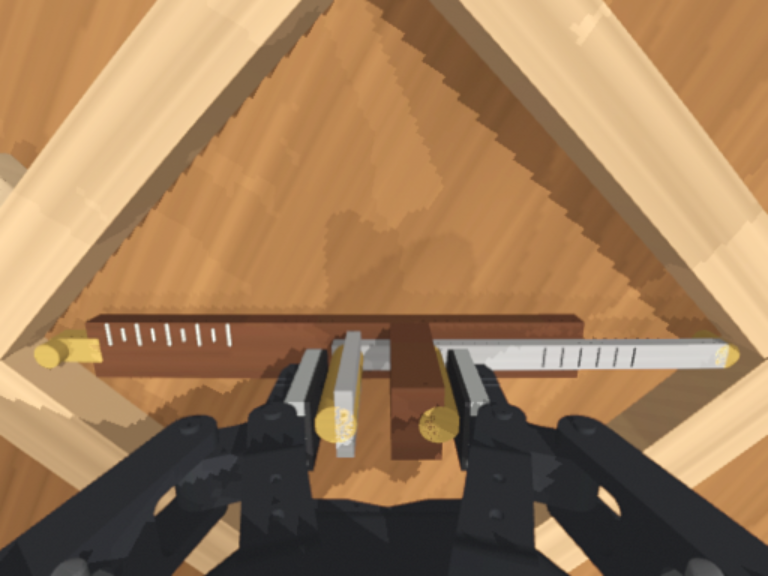

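Request:
{"api": "jog_arm", "payload": {
  "increments": [
    {"x":-0.6,"y":0.5,"z":0,"rx":0,"ry":0,"rz":0,"hand":40.5},
    {"x":-0.2,"y":0.3,"z":0,"rx":0,"ry":0,"rz":0,"hand":40},
    {"x":-0.1,"y":0,"z":0,"rx":0,"ry":0,"rz":0,"hand":39.5},
    {"x":-0.1,"y":0,"z":0,"rx":0,"ry":0,"rz":0,"hand":39}
  ],
  "force": 20
}}

```text
time_s: 9.7
eef_pos: [584.4, -28.2, -7.4]
ee_rot: [0.614, 0.352, 0.613, -0.352]
force: [3.4, 2.1, 3.6]
grip_width: 0.457
```

```bash
python3 look.py 12
```

```text
9.7 [584.38645544 -28.24058909  -7.4046844 ] ftool [-3.57  4.01 -0.06] w 39.01 yaw 30.37 [ 1.e-04  1.e-04 -1.e+00]
```

Request:
{"api": "jog_arm", "payload": {
  "increments": [
    {"x":-0.2,"y":0.3,"z":0,"rx":0,"ry":0,"rz":0,"hand":38.4},
    {"x":-0.1,"y":0,"z":0,"rx":0,"ry":0,"rz":0,"hand":37.8}
  ],
  "force": 20
}}

```text
time_s: 10.0
eef_pos: [584.4, -28.1, -7.3]
ee_rot: [0.613, 0.352, 0.614, -0.352]
force: [2.5, 2.1, 2.7]
grip_width: 0.44
```

Request:
{"api": "jog_arm", "payload": {
  "increments": [
    {"x":-0.2,"y":0,"z":0,"rx":0,"ry":0,"rz":0,"hand":37.2},
    {"x":0,"y":0,"z":0,"rx":0,"ry":0,"rz":0,"hand":36.8}
  ],
  "force": 20
}}

```text
time_s: 10.25
eef_pos: [584.3, -28.1, -7.1]
ee_rot: [0.613, 0.352, 0.614, -0.352]
force: [2.7, 1.2, 1.9]
grip_width: 0.433
```

```bash
python3 look.py 13
```

```text
10.25 [584.32591279 -28.09922383  -7.11622756] ftool [-1.87  2.96  0.32] w 36.98 yaw 30.37 [-7.e-04  1.e-04 -1.e+00]
```

View pics/w13.png

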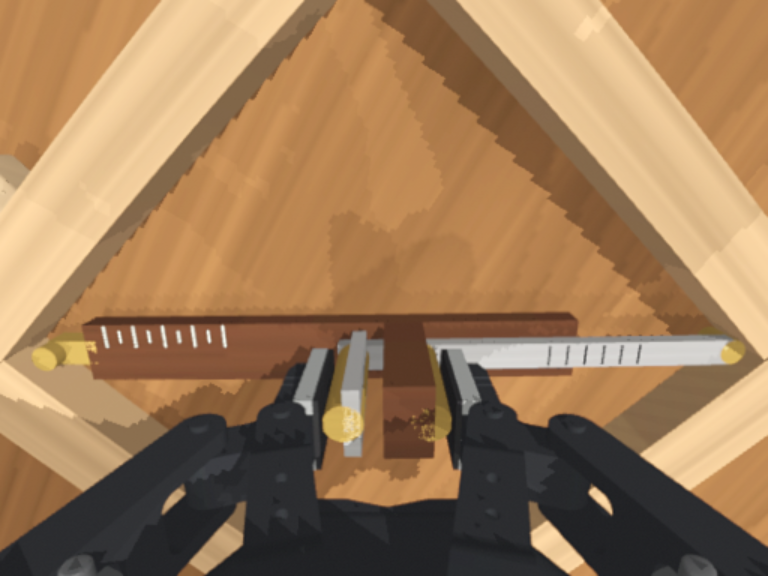

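Request:
{"api": "jog_arm", "payload": {
  "increments": [
    {"x":0,"y":0,"z":0,"rx":0,"ry":0,"rz":0,"hand":36.8}
  ],
  "force": 20
}}

```text
time_s: 10.42
eef_pos: [584.3, -28.1, -7.1]
ee_rot: [0.613, 0.351, 0.614, -0.352]
force: [1.7, 0.8, 1.3]
grip_width: 0.433
```

Request:
{"api": "jog_arm", "payload": {
  "increments": [
    {"x":0,"y":0,"z":0,"rx":0,"ry":0,"rz":0,"hand":36.2},
    {"x":0,"y":0,"z":0,"rx":0,"ry":0,"rz":0,"hand":36.2}
  ],
  "force": 20
}}

```text
time_s: 10.68
eef_pos: [584.3, -28.1, -7.0]
ee_rot: [0.613, 0.351, 0.614, -0.352]
force: [0.9, 1.8, 1.1]
grip_width: 0.428
```

```bash
python3 look.py 14; python3 - <<'E'
from h import *
s=sense(); print(s["grip_width"]*85.4)
E
```

```text
10.675 [584.32384709 -28.12385061  -7.03425625] ftool [-1.11  1.69 -1.06] w 36.59 yaw 30.37 [-7.e-04  0.e+00 -1.e+00]
36.16743524670468
```

Request:
{"api": "jog_arm", "payload": {
  "increments": [
    {"x":0,"y":0,"z":0,"rx":0,"ry":0,"rz":0,"hand":35.7},
    {"x":0,"y":0,"z":0,"rx":0,"ry":0,"rz":0,"hand":35.2}
  ],
  "force": 20
}}

```text
time_s: 10.98
eef_pos: [584.3, -28.2, -6.9]
ee_rot: [0.613, 0.351, 0.614, -0.352]
force: [-1.6, 0.7, 3.4]
grip_width: 0.412
```

Request:
{"api": "jog_arm", "payload": {
  "increments": [
    {"x":0,"y":0,"z":0,"rx":0,"ry":0,"rz":0,"hand":35.2}
  ],
  "force": 20
}}

```text
time_s: 11.1
eef_pos: [584.3, -28.2, -6.9]
ee_rot: [0.613, 0.351, 0.614, -0.352]
force: [-2.1, -0.1, 3.9]
grip_width: 0.419
```

```bash
cat > gw.py <<'E'
from h import *
W=[];F=[]
for i in range(3):
    s=sense(); W.append(s["grip_width"]*85.4); F.append(toolR().T@s["force"]); im=capture("wrist")
print(s["time_s"],np.round(W,2),np.mean(W).round(2),np.mean(F,0).round(2),s["eef_pos"].round(1))
E
python3 gw.py; python3 look.py 15
```

```text
11.2 [35.78 35.38 35.22] 35.46 [-3.76 -1.77 -1.09] [584.3 -28.2  -6.9]
11.25 [584.33610403 -28.22700942  -6.93304952] ftool [-2.86 -3.01 -1.01] w 35.45 yaw 30.37 [-7.e-04 -1.e-04 -1.e+00]
```

View pics/w15.png

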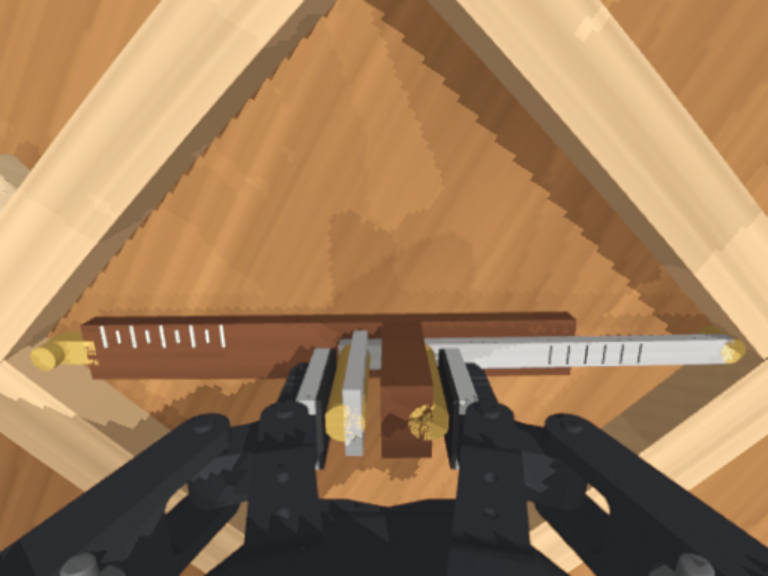

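Request:
{"api": "jog_arm", "payload": {
  "increments": [
    {"x":-0.3,"y":-0.6,"z":0,"rx":0,"ry":0,"rz":0,"hand":35.0},
    {"x":0,"y":0,"z":0,"rx":0,"ry":0,"rz":0,"hand":34.7}
  ],
  "force": 20
}}

```text
time_s: 11.55
eef_pos: [583.9, -28.3, -6.8]
ee_rot: [0.613, 0.352, 0.614, -0.352]
force: [-2.4, 1.2, -0.1]
grip_width: 0.412
```

```bash
python3 gw.py
```

```text
11.65 [35.16 34.8  34.5 ] 34.82 [ 0.64 -0.69 -1.51] [583.9 -28.3  -6.8]
```

Request:
{"api": "jog_arm", "payload": {
  "increments": [
    {"x":0,"y":0,"z":0,"rx":0,"ry":0,"rz":0,"hand":34.4},
    {"x":0,"y":0,"z":0,"rx":0,"ry":0,"rz":0,"hand":34.1}
  ],
  "force": 20
}}

```text
time_s: 11.95
eef_pos: [583.7, -28.4, -6.8]
ee_rot: [0.613, 0.351, 0.614, -0.352]
force: [-1.9, -0.8, 0.0]
grip_width: 0.398
```

```bash
python3 gw.py
```

```text
12.05 [34.02 34.5  34.02] 34.18 [ 0.03 -2.86 -1.23] [583.8 -28.5  -6.8]
```

Request:
{"api": "jog_arm", "payload": {
  "increments": [
    {"x":0,"y":-0.5,"z":0,"rx":0,"ry":0,"rz":0,"hand":33.9},
    {"x":0,"y":0,"z":0,"rx":0,"ry":0,"rz":0,"hand":33.6}
  ],
  "force": 20
}}

```text
time_s: 12.35
eef_pos: [583.5, -28.7, -6.7]
ee_rot: [0.613, 0.352, 0.614, -0.352]
force: [-3.1, 0.1, -1.5]
grip_width: 0.397
```

```bash
python3 gw.py; python3 look.py 16
```

```text
12.45 [33.9 33.6 33.9] 33.8 [ 1.16 -2.69 -0.66] [583.5 -28.7  -6.7]
12.5 [583.52553917 -28.70935438  -6.70540895] ftool [ 2.03 -2.37 -1.3 ] w 33.82 yaw 30.37 [-2.e-04 -0.e+00 -1.e+00]
```

View pics/w16.png

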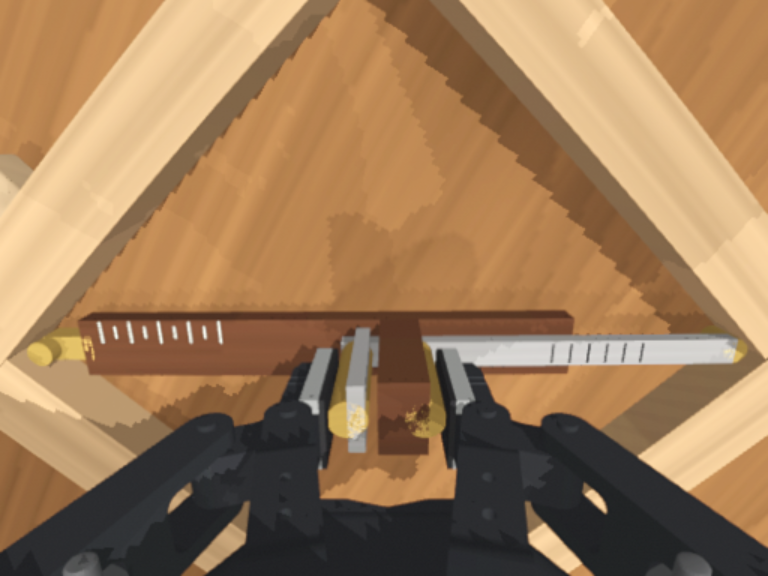

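```bash
cat > ends.py <<'E'
import sys
from h import *
im=capture("wrist")
a=im[205:275,0:75,::-1]; b=im[205:275,437:512,::-1]
cv2.imwrite(f"pics/e{sys.argv[1]}.png",cv2.resize(np.hstack([a,b]),None,fx=5.2,fy=5.2,interpolation=cv2.INTER_CUBIC))
E
python3 ends.py 16
```

```text
(no output)
```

View pics/e16.png

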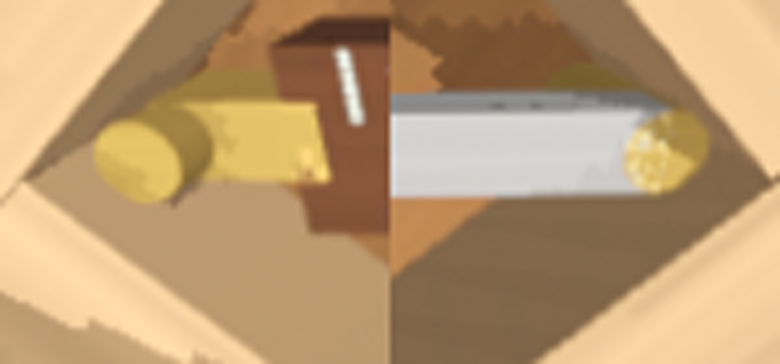

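Request:
{"api": "jog_arm", "payload": {
  "increments": [
    {"x":0,"y":-0.3,"z":0,"rx":0,"ry":0,"rz":0,"hand":33.3},
    {"x":0,"y":0,"z":0,"rx":0,"ry":0,"rz":0,"hand":33.3}
  ],
  "force": 20
}}

```text
time_s: 12.85
eef_pos: [583.3, -28.8, -6.7]
ee_rot: [0.613, 0.352, 0.614, -0.352]
force: [-2.2, -0.5, -2.8]
grip_width: 0.392
```

```bash
python3 gw.py
```

```text
12.95 [33.46 32.98 33.8 ] 33.41 [ 1.61 -2.58 -0.83] [583.3 -28.8  -6.7]
```

Request:
{"api": "jog_arm", "payload": {
  "increments": [
    {"x":0,"y":-0.2,"z":0,"rx":0,"ry":0,"rz":0,"hand":33.0},
    {"x":0,"y":0,"z":0,"rx":0,"ry":0,"rz":0,"hand":33.0}
  ],
  "force": 20
}}

```text
time_s: 13.25
eef_pos: [583.2, -28.9, -6.6]
ee_rot: [0.614, 0.352, 0.613, -0.352]
force: [-2.1, -0.7, -1.9]
grip_width: 0.387
```

```bash
python3 gw.py; python3 ends.py 17
```

```text
13.35 [33.01 33.1  33.18] 33.1 [ 2.12 -2.8  -0.71] [583.2 -28.9  -6.6]
```

View pics/e17.png

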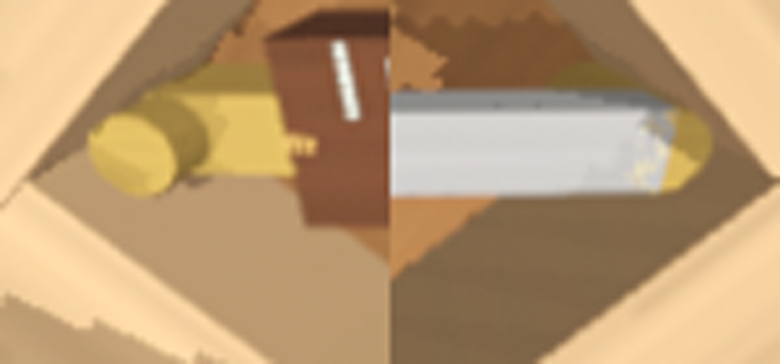

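Request:
{"api": "jog_arm", "payload": {
  "increments": [
    {"x":0,"y":-0.3,"z":0,"rx":0,"ry":0,"rz":0,"hand":32.5},
    {"x":0,"y":0,"z":0,"rx":0,"ry":0,"rz":0,"hand":32.5}
  ],
  "force": 20
}}

```text
time_s: 13.7
eef_pos: [583.1, -29.0, -6.6]
ee_rot: [0.614, 0.352, 0.613, -0.351]
force: [-1.5, 1.0, -3.2]
grip_width: 0.383
```

```bash
python3 gw.py
```

```text
13.8 [32.73 32.52 32.77] 32.68 [ 3.16 -0.82 -1.39] [583.1 -29.   -6.6]
```

Request:
{"api": "jog_arm", "payload": {
  "increments": [
    {"x":0.3,"y":0,"z":0,"rx":0,"ry":0,"rz":0,"hand":32.2},
    {"x":0,"y":0,"z":0,"rx":0,"ry":0,"rz":0,"hand":32.2}
  ],
  "force": 20
}}

```text
time_s: 14.1
eef_pos: [583.2, -29.1, -6.6]
ee_rot: [0.614, 0.352, 0.613, -0.351]
force: [-1.1, 1.2, 1.1]
grip_width: 0.383
```

```bash
python3 gw.py; python3 look.py 18;python3 ends.py 18
```

```text
14.2 [32.72 32.44 32.49] 32.55 [-1.44 -0.92 -1.8 ] [583.2 -29.1  -6.6]
14.25 [583.18105197 -29.10121323  -6.60531838] ftool [-2.66 -0.8  -1.9 ] w 32.4 yaw 30.37 [ 6.e-04 -1.e-04 -1.e+00]
```

View pics/e18.png

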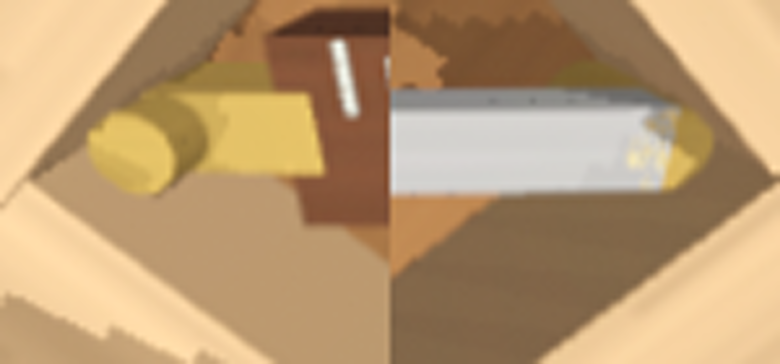

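Request:
{"api": "jog_arm", "payload": {
  "increments": [
    {"x":-0.3,"y":-0.1,"z":0,"rx":0,"ry":0,"rz":0,"hand":31.9},
    {"x":0,"y":0,"z":0,"rx":0,"ry":0,"rz":0,"hand":31.9}
  ],
  "force": 20
}}

```text
time_s: 14.6
eef_pos: [583.1, -29.1, -6.6]
ee_rot: [0.614, 0.352, 0.613, -0.351]
force: [0.3, -0.0, 0.8]
grip_width: 0.379
```

```bash
python3 gw.py;python3 gw.py
```

```text
14.7 [32.38 31.89 32.2 ] 32.16 [-0.98  1.27 -0.99] [583.1 -29.1  -6.6]
14.85 [32.09 32.41 32.47] 32.32 [-0.58  2.24 -1.3 ] [583.1 -29.1  -6.6]
```

Request:
{"api": "jog_arm", "payload": {
  "increments": [
    {"x":0,"y":0.2,"z":0,"rx":0,"ry":0,"rz":0,"hand":31.6},
    {"x":0,"y":0,"z":0,"rx":0,"ry":0,"rz":0,"hand":31.6}
  ],
  "force": 20
}}

```text
time_s: 15.15
eef_pos: [583.1, -29.1, -6.5]
ee_rot: [0.614, 0.352, 0.613, -0.352]
force: [0.8, 1.4, 1.0]
grip_width: 0.374
```

```bash
python3 gw.py;python3 gw.py; python3 ends.py 19; python3 look.py 19
```

```text
15.25 [31.98 31.57 31.86] 31.8 [-1.92  1.19 -0.76] [583.1 -29.1  -6.5]
15.4 [31.67 31.56 31.69] 31.64 [-1.35  1.5  -0.6 ] [583.1 -29.1  -6.5]
15.5 [583.11852881 -29.11649651  -6.53057169] ftool [-2.36  1.03 -0.12] w 31.82 yaw 30.37 [ 2.e-04 -1.e-04 -1.e+00]
```

View pics/e19.png

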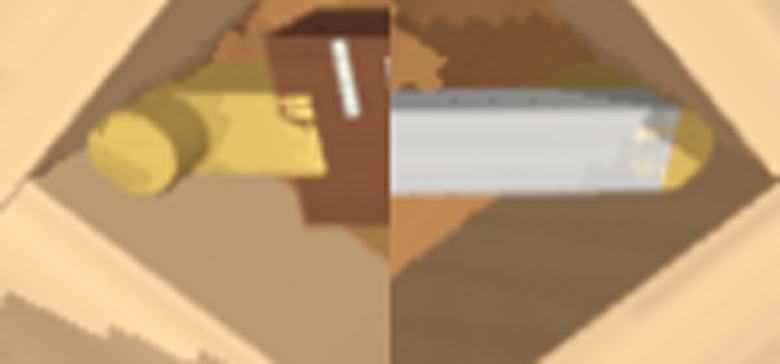

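View pics/w19.png

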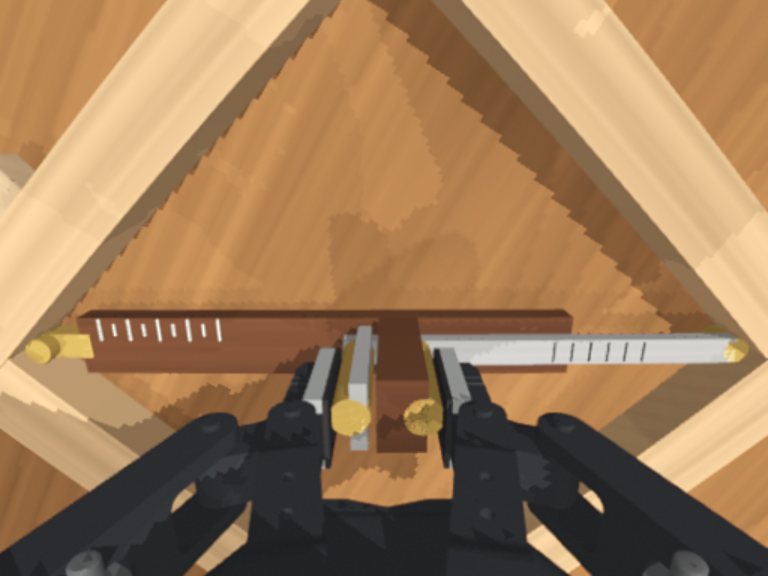

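Diagonal 1: y-force balance marked contact at a width of about 32.7, and the gentle hold reads about 31.7 for a command of 31.6. Both noses sit in their corners, the y-force is near zero, and the corner pixels have not moved. I'll release gradually and lift clear.

Request:
{"api": "jog_arm", "payload": {
  "increments": [
    {"x":0,"y":0,"z":0,"rx":0,"ry":0,"rz":0,"hand":37},
    {"x":0.3,"y":0,"z":0,"rx":0,"ry":0,"rz":0,"hand":46},
    {"x":0.7,"y":0,"z":0,"rx":0,"ry":0,"rz":0,"hand":56},
    {"x":1,"y":0,"z":0,"rx":0,"ry":0,"rz":0,"hand":66},
    {"x":1,"y":0,"z":0,"rx":0,"ry":0,"rz":0,"hand":76}
  ]
}}

```text
time_s: 16.18
eef_pos: [583.0, -29.0, -9.7]
ee_rot: [0.613, 0.352, 0.614, -0.352]
force: [-1.3, -0.6, 0.4]
grip_width: 0.888
```

Request:
{"api": "jog_arm", "payload": {
  "increments": [
    {"x":0,"y":0,"z":0,"rx":0,"ry":0,"rz":0,"hand":85},
    {"x":-8,"y":0,"z":0,"rx":0,"ry":0,"rz":0,"hand":85},
    {"x":-30,"y":0,"z":0,"rx":0,"ry":0,"rz":0,"hand":85},
    {"x":-30,"y":0,"z":0,"rx":0,"ry":0,"rz":0,"hand":85},
    {"x":0,"y":0,"z":0,"rx":0,"ry":0,"rz":0,"hand":85}
  ]
}}

```text
time_s: 16.8
eef_pos: [584.8, -29.3, 61.4]
ee_rot: [0.616, 0.352, 0.612, -0.351]
force: [0.4, -0.2, -0.1]
grip_width: 0.994
```

```bash
python3 look.py 20
```

```text
16.8 [584.81417747 -29.2774502   61.41667434] ftool [0.12 0.25 0.41] w 84.87 yaw 30.37 [ 2.8e-03 -5.0e-04 -1.0e+00]
```

View pics/w20.png

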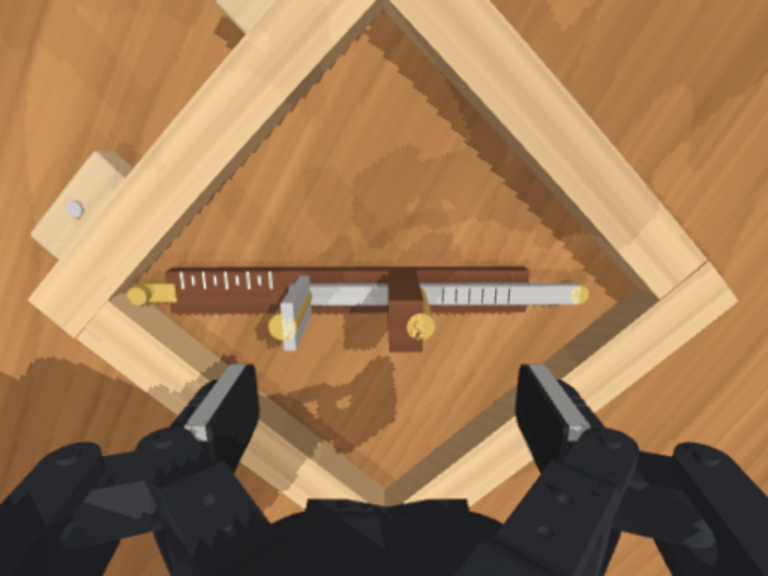

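```bash
python3 - <<'E'
from h import *
g=lambda p:(np.array(p,float)+.5)/1.5-.5
P=unproj("wrist",[g((420,326)),g((282,327))],60);C=unproj("wrist",[g((113,303)),g((657,297)),g((385,12)),g((386,488))],24)
print(P.round(1),np.linalg.norm(P[0]-P[1]),P.mean(0),np.degrees(np.arctan2(*(P[0]-P[1])[[1,0]])))
print(C.round(1),np.linalg.norm(C[0]-C[1]),C[:2].mean(0),np.linalg.norm(C[2]-C[3]))
u=(P[0]-P[1]);u/=np.linalg.norm(u); G=P.mean(0)+u*23.5; print("grip",G)
R=toolR();s=sense();print("tool delta",R.T@(G-s["eef_pos"]))
E
```

```text
[[595.1 -19.3  60. ]
 [544.5 -49.5  60. ]] 58.93667730474351 [569.81897807 -34.3822515   60.        ] 30.81287009544568
[[ 463.   -98.9   24. ]
 [ 701.5   44.5   24. ]
 [ 517.1   84.5   24. ]
 [ 641.2 -126.6   24. ]] 278.3407789492634 [582.26461571 -27.24005833  24.        ] 244.8861217966819
grip [590.00183222 -22.34471029  60.        ]
tool delta [-0.31103916  8.76052325 -2.66464483]
```

Request:
{"api": "jog_arm", "payload": {
  "increments": [
    {"x":0,"y":7.3,"z":-3,"rx":0,"ry":0,"rz":0,"hand":85},
    {"x":0,"y":0,"z":0,"rx":0.1745,"ry":0,"rz":0,"hand":85},
    {"x":0,"y":0,"z":0,"rx":0.1745,"ry":0,"rz":0,"hand":75},
    {"x":0,"y":0,"z":0,"rx":0.1745,"ry":0,"rz":0,"hand":65},
    {"x":0,"y":0,"z":0,"rx":0.1745,"ry":0,"rz":0,"hand":60}
  ]
}}

```text
time_s: 17.48
eef_pos: [587.7, -22.2, 57.4]
ee_rot: [-0.454, -0.541, -0.455, 0.542]
force: [0.3, 0.4, -0.2]
grip_width: 0.704
```

Request:
{"api": "jog_arm", "payload": {
  "increments": [
    {"x":0,"y":0,"z":0,"rx":0.1745,"ry":0,"rz":0,"hand":60},
    {"x":0,"y":0,"z":0,"rx":0.1745,"ry":0,"rz":0,"hand":60},
    {"x":0,"y":0,"z":0,"rx":0.1745,"ry":0,"rz":0,"hand":60},
    {"x":0,"y":0,"z":0,"rx":0.1745,"ry":0,"rz":0,"hand":60},
    {"x":0,"y":0,"z":0,"rx":0.1745,"ry":0,"rz":0,"hand":60}
  ]
}}

```text
time_s: 18.1
eef_pos: [587.7, -22.2, 57.4]
ee_rot: [-0.183, -0.682, -0.184, 0.683]
force: [0.1, -0.3, -0.3]
grip_width: 0.701
```

```bash
python3 look.py 21
```

```text
18.1 [587.6533613  -22.22122079  57.41330866] ftool [0.29 0.31 0.01] w 59.88 yaw -60.33 [-1.4e-03  5.0e-04 -1.0e+00]
```

View pics/w21.png

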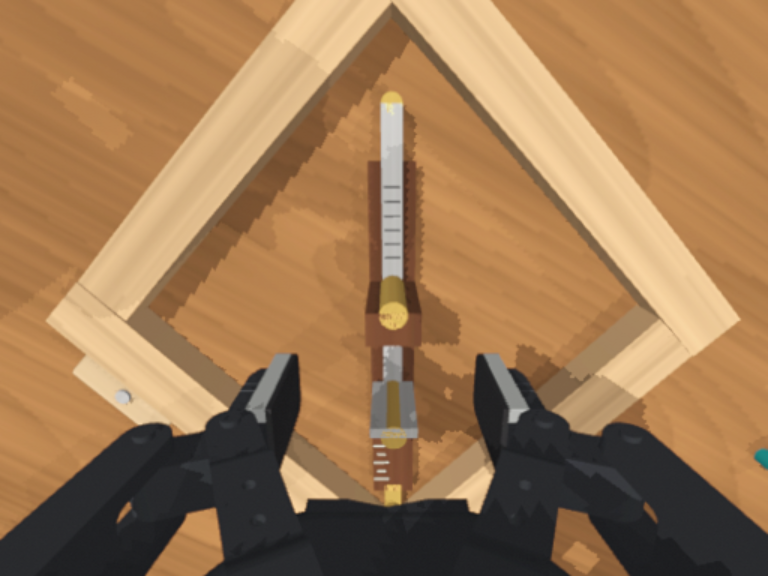

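Request:
{"api": "jog_arm", "payload": {
  "increments": [
    {"x":10,"y":2,"z":-3.5,"rx":0,"ry":0,"rz":0,"hand":60},
    {"x":30,"y":0,"z":0,"rx":0,"ry":0,"rz":0,"hand":60},
    {"x":25,"y":0,"z":0,"rx":0,"ry":0,"rz":0,"hand":60},
    {"x":0,"y":0,"z":0,"rx":0,"ry":0,"rz":0,"hand":50},
    {"x":0,"y":0,"z":0,"rx":0,"ry":0,"rz":0,"hand":40}
  ]
}}

```text
time_s: 18.77
eef_pos: [592.4, -22.7, -6.0]
ee_rot: [0.186, 0.683, 0.186, -0.682]
force: [0.1, 0.4, 0.3]
grip_width: 0.469
```

```bash
python3 look.py 22
```

```text
18.775 [592.4109687  -22.72091982  -6.03462738] ftool [-0.28 -0.3  -0.29] w 40.03 yaw -59.55 [ 1.6e-03 -4.0e-04 -1.0e+00]
```

View pics/w22.png

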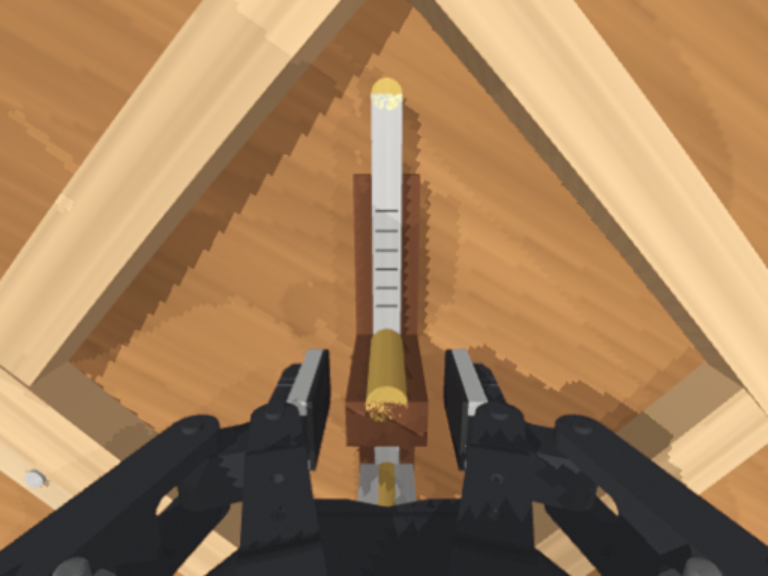

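Well centred on the grip block. I'll close firmly and lift.

Request:
{"api": "jog_arm", "payload": {
  "increments": [
    {"x":0,"y":0,"z":0,"rx":0,"ry":0,"rz":0,"hand":30},
    {"x":0,"y":0,"z":0,"rx":0,"ry":0,"rz":0,"hand":22},
    {"x":0,"y":0,"z":0,"rx":0,"ry":0,"rz":0,"hand":18},
    {"x":-5,"y":0,"z":0,"rx":0,"ry":0,"rz":0,"hand":15},
    {"x":-15,"y":0,"z":0,"rx":0,"ry":0,"rz":0,"hand":15}
  ],
  "force": 50
}}

```text
time_s: 19.45
eef_pos: [591.0, -22.6, 13.1]
ee_rot: [-0.185, -0.682, -0.186, 0.683]
force: [0.2, 0.2, -3.1]
grip_width: 0.273
```

Request:
{"api": "jog_arm", "payload": {
  "increments": [
    {"x":-20,"y":0,"z":0,"rx":0,"ry":0,"rz":0,"hand":15},
    {"x":-15,"y":0,"z":0,"rx":0,"ry":0,"rz":0,"hand":15},
    {"x":0,"y":0,"z":0,"rx":0,"ry":0,"rz":0,"hand":15}
  ],
  "force": 50
}}

```text
time_s: 19.82
eef_pos: [592.5, -22.9, 49.7]
ee_rot: [0.186, 0.683, 0.185, -0.682]
force: [-0.2, -0.4, -3.6]
grip_width: 0.269
```

```bash
python3 look.py 23 s
```

```text
19.825 [592.51961541 -22.87713289  49.72721014] ftool [3.56 0.23 0.41] w 23.01 yaw -59.62 [-7.e-04  2.e-04 -1.e+00]
```

View pics/sc23.png

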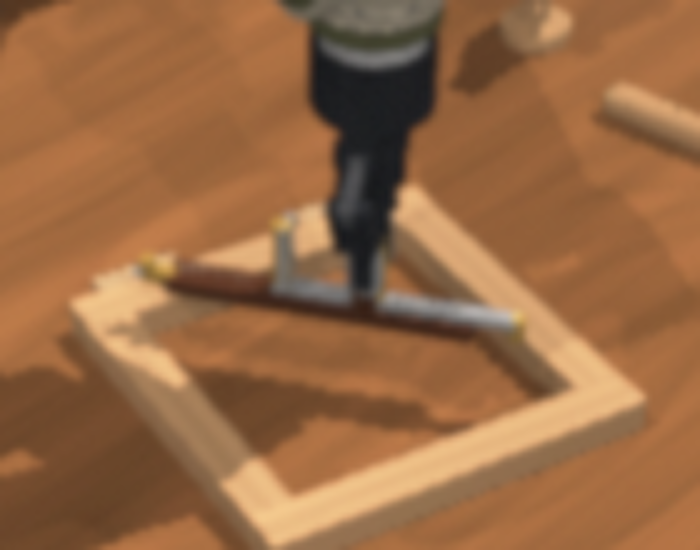

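View pics/w23.png

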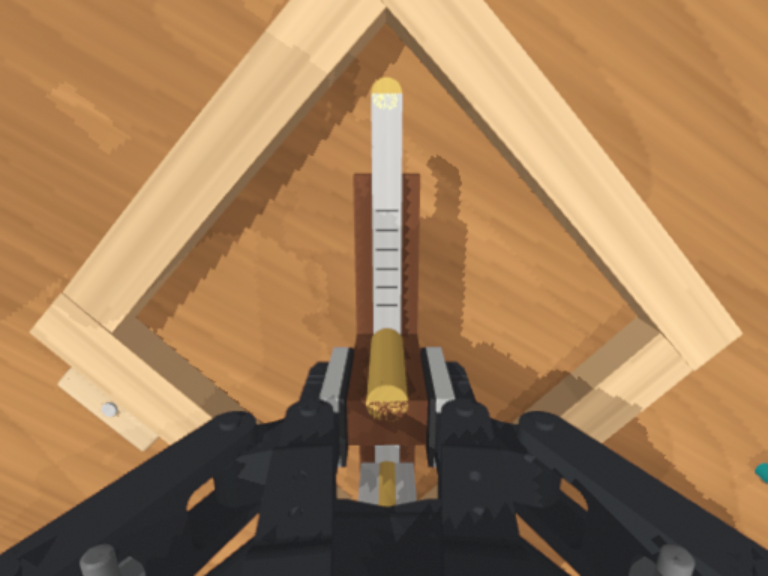

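Request:
{"api": "jog_arm", "payload": {
  "increments": [
    {"x":0,"y":0,"z":0,"rx":-0.15,"ry":0,"rz":0,"hand":15},
    {"x":0,"y":0,"z":0,"rx":-0.18,"ry":0,"rz":0,"hand":15},
    {"x":0,"y":0,"z":0,"rx":-0.18,"ry":0,"rz":0,"hand":15},
    {"x":0,"y":0,"z":0,"rx":-0.18,"ry":0,"rz":0,"hand":15},
    {"x":0,"y":0,"z":0,"rx":-0.18,"ry":0,"rz":0,"hand":15}
  ],
  "force": 50
}}

```text
time_s: 20.55
eef_pos: [591.3, -22.6, 47.4]
ee_rot: [-0.457, -0.539, -0.458, 0.54]
force: [0.3, -0.4, -4.0]
grip_width: 0.274
```

Request:
{"api": "jog_arm", "payload": {
  "increments": [
    {"x":0,"y":0,"z":0,"rx":-0.18,"ry":0,"rz":0,"hand":15},
    {"x":0,"y":0,"z":0,"rx":-0.18,"ry":0,"rz":0,"hand":15},
    {"x":0,"y":0,"z":0,"rx":-0.18,"ry":0,"rz":0,"hand":15},
    {"x":0,"y":0,"z":0,"rx":-0.16,"ry":0,"rz":0,"hand":15},
    {"x":0,"y":-11,"z":-23.4,"rx":0,"ry":0,"rz":0,"hand":15}
  ],
  "force": 50
}}

```text
time_s: 21.18
eef_pos: [570.4, -8.5, 47.3]
ee_rot: [0.613, 0.351, 0.614, -0.352]
force: [0.3, 0.3, -3.4]
grip_width: 0.271
```

Request:
{"api": "jog_arm", "payload": {
  "increments": [
    {"x":0,"y":0,"z":0,"rx":0,"ry":0,"rz":0,"hand":15}
  ],
  "force": 50
}}

```text
time_s: 21.3
eef_pos: [569.0, -7.2, 47.5]
ee_rot: [0.613, 0.351, 0.615, -0.352]
force: [0.3, 0.4, -3.6]
grip_width: 0.271
```

```bash
python3 look.py 24 s
```

```text
21.3 [568.99676888  -7.15411125  47.46892143] ftool [ 3.56  0.43 -0.17] w 23.15 yaw 30.34 [-5.e-04  0.e+00 -1.e+00]
```

View pics/w24.png

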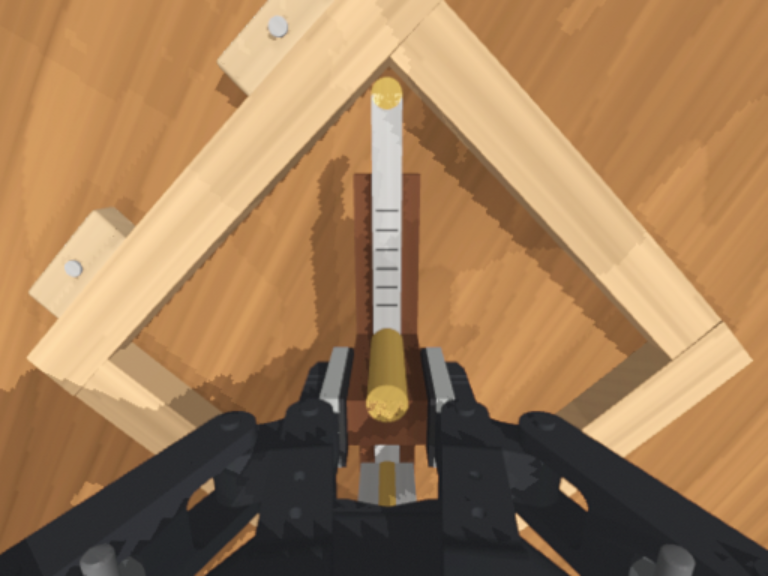

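Request:
{"api": "jog_arm", "payload": {
  "increments": [
    {"x":8,"y":1.2,"z":2,"rx":0,"ry":0,"rz":0,"hand":15},
    {"x":20,"y":0,"z":0,"rx":0,"ry":0,"rz":0,"hand":15},
    {"x":17,"y":0,"z":0,"rx":0,"ry":0,"rz":0,"hand":15},
    {"x":5,"y":0,"z":0,"rx":0,"ry":0,"rz":0,"hand":15},
    {"x":2,"y":0,"z":0,"rx":0,"ry":0,"rz":0,"hand":15}
  ],
  "force": 50
}}

```text
time_s: 22.02
eef_pos: [572.8, -9.3, -3.7]
ee_rot: [0.613, 0.352, 0.613, -0.352]
force: [-0.4, 0.1, -2.9]
grip_width: 0.271
```

```bash
python3 look.py 25
```

```text
22.025 [572.77741315  -9.2802392   -3.72424754] ftool [ 2.95 -0.31 -0.26] w 23.11 yaw 30.34 [ 4.e-04 -1.e-04 -1.e+00]
```

View pics/w25.png

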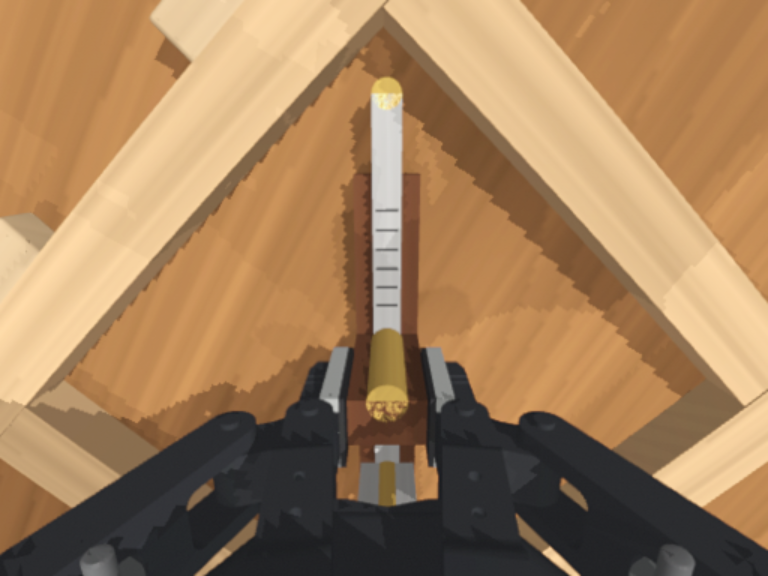

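Request:
{"api": "jog_arm", "payload": {
  "increments": [
    {"x":1.5,"y":0,"z":0,"rx":0,"ry":0,"rz":0,"hand":15},
    {"x":0.6,"y":0,"z":0,"rx":0,"ry":0,"rz":0,"hand":15},
    {"x":0,"y":0,"z":0,"rx":0,"ry":0,"rz":0,"hand":26},
    {"x":0,"y":0,"z":0,"rx":0,"ry":0,"rz":0,"hand":40},
    {"x":0,"y":0,"z":0,"rx":0,"ry":0,"rz":0,"hand":60}
  ],
  "force": 20
}}

```text
time_s: 22.7
eef_pos: [572.8, -9.3, -5.4]
ee_rot: [0.614, 0.352, 0.613, -0.352]
force: [-0.5, 0.0, 1.2]
grip_width: 0.665
```

Request:
{"api": "jog_arm", "payload": {
  "increments": [
    {"x":-15,"y":0,"z":0,"rx":0,"ry":0,"rz":0,"hand":60},
    {"x":-30,"y":0,"z":0,"rx":0,"ry":0,"rz":0,"hand":60},
    {"x":-20,"y":0,"z":20,"rx":0,"ry":0,"rz":0,"hand":70},
    {"x":0,"y":0,"z":3,"rx":0.1745,"ry":0,"rz":0,"hand":80},
    {"x":0,"y":0,"z":0,"rx":0.1745,"ry":0,"rz":0,"hand":85}
  ],
  "force": 20
}}

```text
time_s: 23.32
eef_pos: [584.7, -29.5, 60.7]
ee_rot: [0.542, 0.455, 0.541, -0.454]
force: [0.1, -0.3, 0.0]
grip_width: 0.995
```

Request:
{"api": "jog_arm", "payload": {
  "increments": [
    {"x":0,"y":0,"z":0,"rx":0.1745,"ry":0,"rz":0,"hand":85},
    {"x":0,"y":0,"z":0,"rx":0.1745,"ry":0,"rz":0,"hand":85},
    {"x":0,"y":0,"z":0,"rx":0.1745,"ry":0,"rz":0,"hand":85},
    {"x":0,"y":0,"z":0,"rx":0.1745,"ry":0,"rz":0,"hand":85},
    {"x":0,"y":0,"z":0,"rx":0.1745,"ry":0,"rz":0,"hand":85}
  ],
  "force": 20
}}

```text
time_s: 23.95
eef_pos: [584.5, -29.1, 60.5]
ee_rot: [0.299, 0.641, 0.299, -0.64]
force: [-0.3, 0.2, -0.4]
grip_width: 0.994
```

Request:
{"api": "jog_arm", "payload": {
  "increments": [
    {"x":0,"y":0,"z":0,"rx":0.1745,"ry":0,"rz":0,"hand":85},
    {"x":0,"y":0,"z":0,"rx":0.17,"ry":0,"rz":0,"hand":85},
    {"x":0,"y":0,"z":0,"rx":0,"ry":0,"rz":0,"hand":85}
  ],
  "force": 20
}}

```text
time_s: 24.32
eef_pos: [584.5, -29.1, 60.3]
ee_rot: [0.187, 0.682, 0.187, -0.682]
force: [0.8, -0.5, 0.1]
grip_width: 0.993
```

```bash
python3 look.py 26
```

```text
24.325 [584.47221966 -29.10372     60.25602062] ftool [-0.14  0.82 -0.45] w 84.82 yaw -59.18 [ 9.e-04 -3.e-04 -1.e+00]
```

View pics/w26.png

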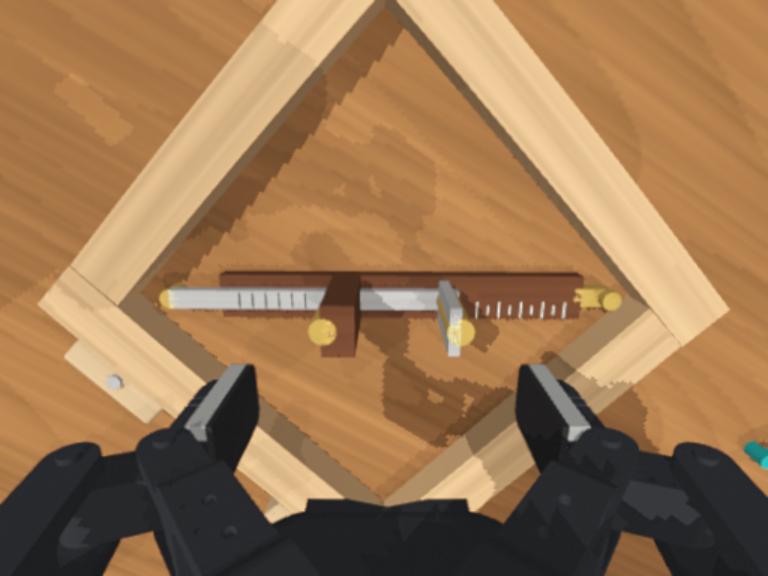

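Request:
{"api": "jog_arm", "payload": {
  "increments": [
    {"x":10,"y":0,"z":-1,"rx":0,"ry":0,"rz":0,"hand":85},
    {"x":30,"y":0,"z":0,"rx":0,"ry":0,"rz":0,"hand":85},
    {"x":25,"y":0,"z":0,"rx":0,"ry":0,"rz":0,"hand":85},
    {"x":6,"y":0,"z":0,"rx":0,"ry":0,"rz":0,"hand":85},
    {"x":0,"y":0,"z":0,"rx":0,"ry":0,"rz":0,"hand":80}
  ],
  "force": 20
}}

```text
time_s: 25.0
eef_pos: [585.2, -28.6, -11.6]
ee_rot: [-0.187, -0.682, -0.187, 0.682]
force: [0.8, 0.5, -0.1]
grip_width: 0.931
```

Request:
{"api": "jog_arm", "payload": {
  "increments": [
    {"x":0,"y":0,"z":0,"rx":0,"ry":0,"rz":0,"hand":76},
    {"x":-0.4,"y":0,"z":0,"rx":0,"ry":0,"rz":0,"hand":71},
    {"x":-0.7,"y":0,"z":0,"rx":0,"ry":0,"rz":0,"hand":66},
    {"x":-0.6,"y":0,"z":0,"rx":0,"ry":0,"rz":0,"hand":62},
    {"x":-0.5,"y":0,"z":0,"rx":0,"ry":0,"rz":0,"hand":58}
  ],
  "force": 20
}}

```text
time_s: 25.62
eef_pos: [584.8, -27.4, -8.7]
ee_rot: [0.186, 0.682, 0.187, -0.682]
force: [-2.6, 5.1, 5.1]
grip_width: 0.681
```

```bash
python3 look.py 27
```

```text
25.625 [584.83464249 -27.42882975  -8.67369408] ftool [-5.06 -5.73 -0.36] w 58.16 yaw -59.37 [-2.0e-04  1.3e-03 -1.0e+00]
```

View pics/w27.png

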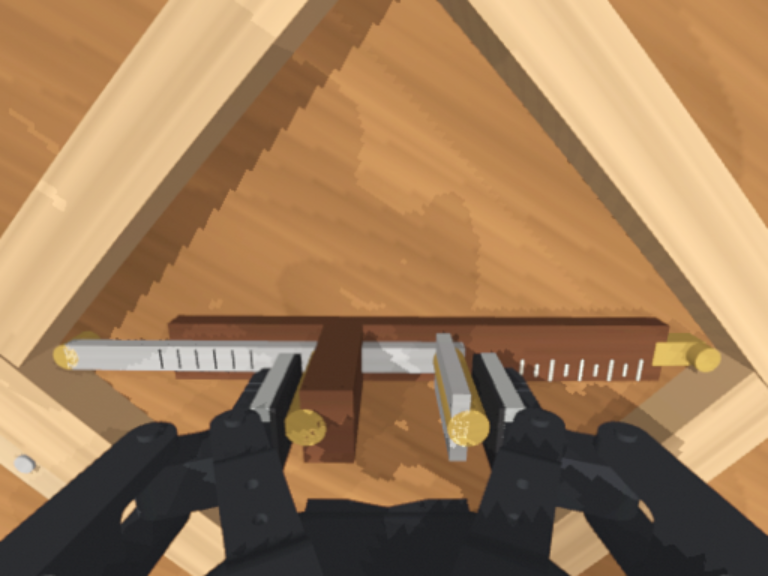

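Request:
{"api": "jog_arm", "payload": {
  "increments": [
    {"x":-0.9,"y":0,"z":0,"rx":0,"ry":0,"rz":0,"hand":55},
    {"x":-0.4,"y":0,"z":0,"rx":0,"ry":0,"rz":0,"hand":52},
    {"x":-0.4,"y":0,"z":0,"rx":0,"ry":0,"rz":0,"hand":49.5},
    {"x":-0.3,"y":0,"z":0,"rx":0,"ry":0,"rz":0,"hand":47.5},
    {"x":-0.2,"y":0,"z":0,"rx":0,"ry":0,"rz":0,"hand":46}
  ],
  "force": 20
}}

```text
time_s: 26.3
eef_pos: [584.9, -27.8, -6.8]
ee_rot: [-0.186, -0.682, -0.187, 0.682]
force: [-2.9, 6.0, 4.2]
grip_width: 0.544
```

```bash
python3 gw.py; python3 look.py 28; python3 ends.py 28
```

```text
26.4 [46.5  46.24 46.31] 46.35 [-5.3  -6.1  -0.68] [584.9 -27.8  -6.8]
26.45 [584.89403677 -27.81298145  -6.82784283] ftool [-7.82 -5.88 -0.47] w 46.07 yaw -59.39 [-5.0e-04  1.1e-03 -1.0e+00]
```

View pics/w28.png

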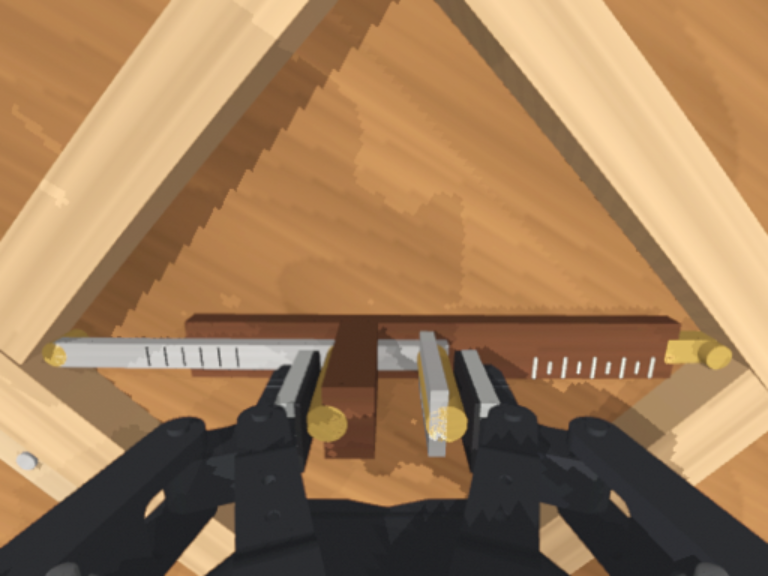

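View pics/e28.png

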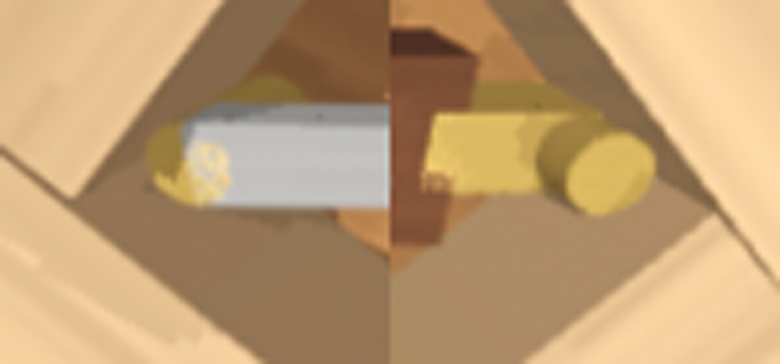

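Request:
{"api": "jog_arm", "payload": {
  "increments": [
    {"x":-0.8,"y":-0.8,"z":0,"rx":0,"ry":0,"rz":0,"hand":45.7},
    {"x":-0.2,"y":-0.2,"z":0,"rx":0,"ry":0,"rz":0,"hand":45.4}
  ],
  "force": 20
}}

```text
time_s: 26.8
eef_pos: [584.4, -27.8, -6.6]
ee_rot: [-0.187, -0.682, -0.187, 0.682]
force: [0.4, 1.1, -2.9]
grip_width: 0.531
```

```bash
python3 gw.py; python3 ends.py 29
```

```text
26.9 [45.36 45.41 45.44] 45.4 [ 2.46 -0.25 -0.43] [584.4 -27.8  -6.6]
```

View pics/e29.png

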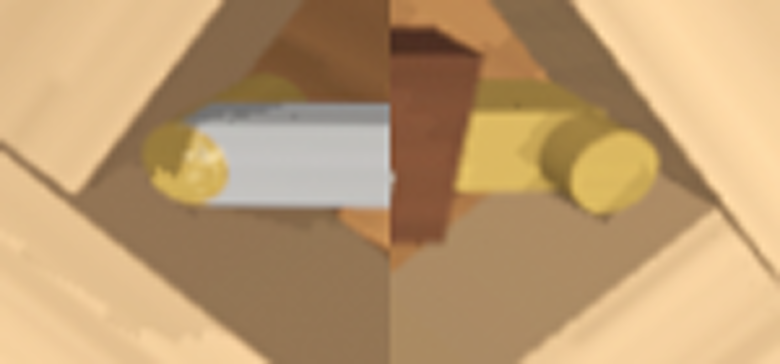

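Request:
{"api": "jog_arm", "payload": {
  "increments": [
    {"x":0.3,"y":-0.1,"z":0,"rx":0,"ry":0,"rz":0,"hand":45.0},
    {"x":0,"y":0,"z":0,"rx":0,"ry":0,"rz":0,"hand":44.6}
  ],
  "force": 20
}}

```text
time_s: 27.25
eef_pos: [584.5, -27.6, -6.5]
ee_rot: [0.187, 0.682, 0.187, -0.682]
force: [-0.8, 0.4, -0.8]
grip_width: 0.523
```

```bash
python3 gw.py
```

```text
27.35 [44.7  44.99 44.56] 44.75 [-0.22 -0.77  0.7 ] [584.5 -27.6  -6.5]
```

Request:
{"api": "jog_arm", "payload": {
  "increments": [
    {"x":0,"y":0,"z":0,"rx":0,"ry":0,"rz":0,"hand":44.3},
    {"x":0,"y":0,"z":0,"rx":0,"ry":0,"rz":0,"hand":44.0}
  ],
  "force": 20
}}

```text
time_s: 27.65
eef_pos: [584.6, -27.5, -6.4]
ee_rot: [0.187, 0.682, 0.187, -0.682]
force: [-1.6, 1.5, 2.1]
grip_width: 0.515
```

```bash
python3 gw.py; python3 ends.py 30
```

```text
27.75 [43.97 44.39 44.24] 44.2 [-2.63 -2.25  0.76] [584.6 -27.5  -6.4]
```

View pics/e30.png

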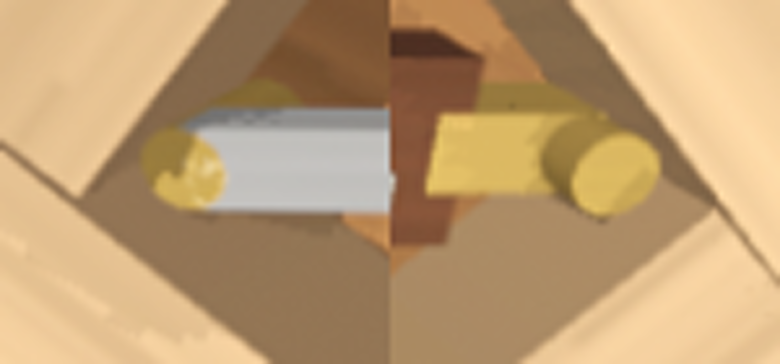

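Request:
{"api": "jog_arm", "payload": {
  "increments": [
    {"x":-0.3,"y":-0.3,"z":0,"rx":0,"ry":0,"rz":0,"hand":43.7},
    {"x":0,"y":0,"z":0,"rx":0,"ry":0,"rz":0,"hand":43.7}
  ],
  "force": 20
}}

```text
time_s: 28.1
eef_pos: [584.4, -27.4, -6.4]
ee_rot: [0.187, 0.682, 0.187, -0.682]
force: [-1.1, 0.5, 0.6]
grip_width: 0.51
```

```bash
python3 gw.py
```

```text
28.2 [43.59 43.89 43.37] 43.61 [-0.53 -0.94  0.37] [584.4 -27.4  -6.4]
```

Request:
{"api": "jog_arm", "payload": {
  "increments": [
    {"x":0,"y":0,"z":0,"rx":0,"ry":0,"rz":0,"hand":43.3},
    {"x":0,"y":0,"z":0,"rx":0,"ry":0,"rz":0,"hand":43.3}
  ],
  "force": 20
}}

```text
time_s: 28.5
eef_pos: [584.4, -27.4, -6.3]
ee_rot: [0.187, 0.682, 0.187, -0.682]
force: [-1.2, 0.1, 0.6]
grip_width: 0.513
```

```bash
python3 gw.py; python3 ends.py 31
```

```text
28.6 [43.8  43.79 43.08] 43.56 [-0.32 -0.23  0.8 ] [584.3 -27.3  -6.3]
```

View pics/e31.png

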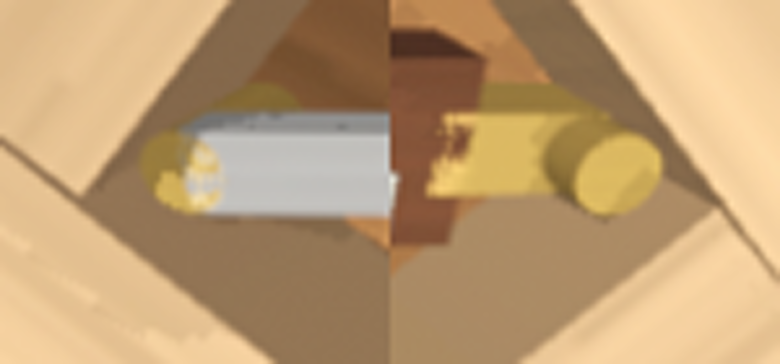

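Request:
{"api": "jog_arm", "payload": {
  "increments": [
    {"x":0,"y":0,"z":0,"rx":0,"ry":0,"rz":0,"hand":42.9},
    {"x":0,"y":0,"z":0,"rx":0,"ry":0,"rz":0,"hand":42.9}
  ],
  "force": 20
}}

```text
time_s: 28.95
eef_pos: [584.4, -27.3, -6.2]
ee_rot: [0.187, 0.682, 0.187, -0.682]
force: [-2.3, 0.8, 1.1]
grip_width: 0.503
```

```bash
python3 gw.py; python3 ends.py 32
```

```text
29.05 [42.93 42.71 43.37] 43.0 [-1.43 -0.81  1.38] [584.4 -27.3  -6.2]
```

View pics/e32.png

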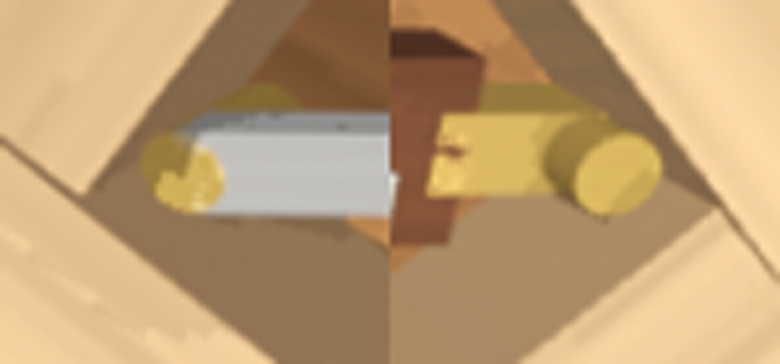

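Diagonal 2 makes contact at about 43.5, against 32.7 on diagonal 1. That is a difference of about 10.8 mm, and vision gave 10.7 mm. Diagonal 2 is the shorter, so it needs to grow by about 5.4 mm, to a contact reading of about 38.1. I'll hold it gently a moment, then squeeze it slowly, with the hand following the centre.

Request:
{"api": "jog_arm", "payload": {
  "increments": [
    {"x":0,"y":0,"z":0,"rx":0,"ry":0,"rz":0,"hand":42.7},
    {"x":0,"y":0,"z":0,"rx":0,"ry":0,"rz":0,"hand":42.7},
    {"x":0,"y":0,"z":0,"rx":0,"ry":0,"rz":0,"hand":42.4},
    {"x":0,"y":0,"z":0,"rx":0,"ry":0,"rz":0,"hand":42.1}
  ],
  "force": 20
}}

```text
time_s: 29.65
eef_pos: [584.4, -27.3, -6.1]
ee_rot: [0.187, 0.682, 0.187, -0.682]
force: [-1.5, 0.7, 4.3]
grip_width: 0.495
```

```bash
python3 gw.py
```

```text
29.75 [42.28 42.04 42.05] 42.12 [-4.28 -2.62  1.3 ] [584.4 -27.3  -6.2]
```

Request:
{"api": "jog_arm", "payload": {
  "increments": [
    {"x":0,"y":0.1,"z":0.1,"rx":0,"ry":0,"rz":0,"hand":41.8},
    {"x":0,"y":0.1,"z":0.1,"rx":0,"ry":0,"rz":0,"hand":41.5},
    {"x":0,"y":0.1,"z":0.1,"rx":0,"ry":0,"rz":0,"hand":41.2}
  ],
  "force": 20
}}

```text
time_s: 30.18
eef_pos: [584.4, -27.4, -6.0]
ee_rot: [0.187, 0.682, 0.187, -0.682]
force: [-2.6, 4.2, 5.9]
grip_width: 0.487
```

```bash
python3 gw.py; python3 ends.py 33
```

```text
30.275 [41.57 41.35 41.74] 41.55 [-6.12 -4.29  0.28] [584.4 -27.4  -6. ]
```

View pics/e33.png

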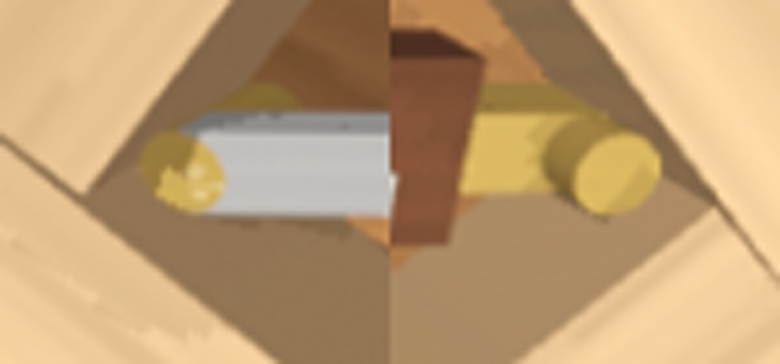

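Request:
{"api": "jog_arm", "payload": {
  "increments": [
    {"x":-0.4,"y":-0.3,"z":0,"rx":0,"ry":0,"rz":0,"hand":40.9},
    {"x":-0.2,"y":0,"z":0,"rx":0,"ry":0,"rz":0,"hand":40.6},
    {"x":0,"y":0,"z":0,"rx":0,"ry":0,"rz":0,"hand":40.3}
  ],
  "force": 20
}}

```text
time_s: 30.75
eef_pos: [584.2, -27.6, -5.8]
ee_rot: [0.187, 0.682, 0.187, -0.682]
force: [2.0, 0.4, 0.0]
grip_width: 0.478
```

```bash
python3 gw.py; python3 ends.py 34
```

```text
30.85 [40.84 40.82 40.79] 40.81 [ 0.22  0.34 -1.03] [584.2 -27.7  -5.8]
```

View pics/e34.png

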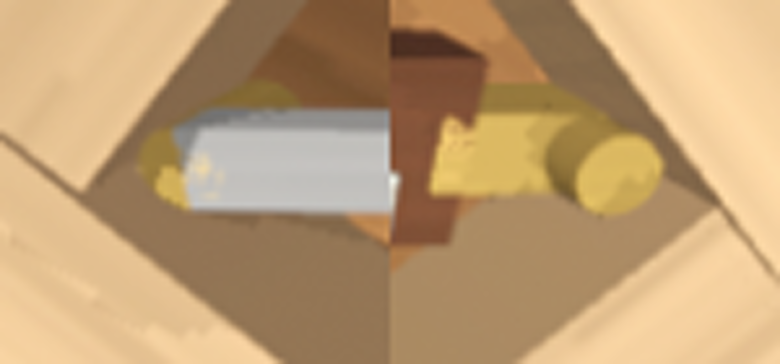

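Request:
{"api": "jog_arm", "payload": {
  "increments": [
    {"x":0,"y":0,"z":0.1,"rx":0,"ry":0,"rz":0,"hand":40.0},
    {"x":0,"y":0,"z":0.1,"rx":0,"ry":0,"rz":0,"hand":39.7},
    {"x":-0.1,"y":0,"z":0.1,"rx":0,"ry":0,"rz":0,"hand":39.4}
  ],
  "force": 20
}}

```text
time_s: 31.32
eef_pos: [584.0, -28.0, -5.6]
ee_rot: [0.187, 0.682, 0.186, -0.682]
force: [2.1, -4.0, -2.7]
grip_width: 0.469
```

```bash
python3 gw.py; python3 ends.py 35
```

```text
31.425 [40.01 40.16 39.84] 40.0 [ 2.78  5.01 -0.13] [584.  -28.1  -5.6]
```

View pics/e35.png

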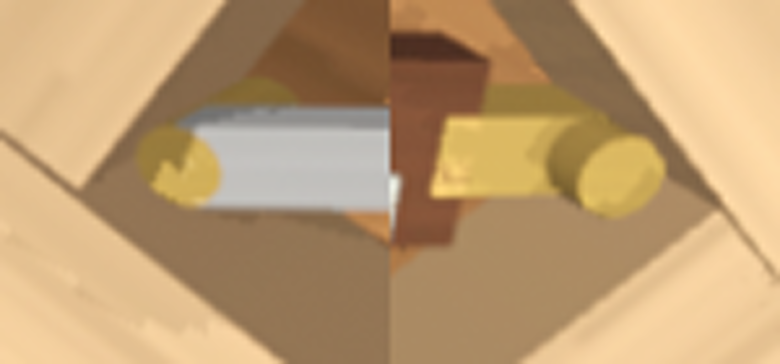

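Request:
{"api": "jog_arm", "payload": {
  "increments": [
    {"x":0.2,"y":0.5,"z":0.1,"rx":0,"ry":0,"rz":0,"hand":39.1},
    {"x":0,"y":0.4,"z":0.1,"rx":0,"ry":0,"rz":0,"hand":38.8},
    {"x":0,"y":0.2,"z":0.1,"rx":0,"ry":0,"rz":0,"hand":38.5}
  ],
  "force": 20
}}

```text
time_s: 31.9
eef_pos: [584.0, -28.3, -5.7]
ee_rot: [-0.186, -0.682, -0.187, 0.682]
force: [0.4, 0.9, 2.6]
grip_width: 0.471
```

```bash
python3 gw.py
```

```text
32.0 [40.18 39.64 39.72] 39.85 [-1.44 -1.33 -1.35] [584.  -28.3  -5.7]
```

Request:
{"api": "jog_arm", "payload": {
  "increments": [
    {"x":0,"y":0.2,"z":0.1,"rx":0,"ry":0,"rz":0,"hand":38.2},
    {"x":0,"y":0.2,"z":0.1,"rx":0,"ry":0,"rz":0,"hand":37.9},
    {"x":0,"y":0.2,"z":0.1,"rx":0,"ry":0,"rz":0,"hand":37.6}
  ],
  "force": 20
}}

```text
time_s: 32.42
eef_pos: [583.9, -28.6, -5.7]
ee_rot: [-0.186, -0.682, -0.187, 0.682]
force: [-0.9, 7.3, 4.3]
grip_width: 0.469
```

```bash
python3 gw.py; python3 ends.py 36
```

```text
32.525 [40.01 39.99 39.93] 39.98 [-3.74 -5.63 -2.66] [583.9 -28.6  -5.7]
```

View pics/e36.png

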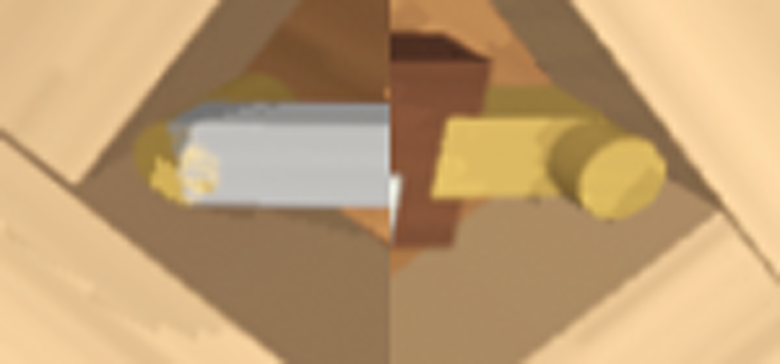

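The frame stalls at the 20 N grip limit, with the width stuck at 40.0. I'll raise the limit a little and keep the commanded width only just below the actual one, so a give stays small.

Request:
{"api": "jog_arm", "payload": {
  "increments": [
    {"x":0,"y":-0.6,"z":0,"rx":0,"ry":0,"rz":0,"hand":39.4},
    {"x":-0.2,"y":0,"z":0,"rx":0,"ry":0,"rz":0,"hand":39.1},
    {"x":0,"y":0,"z":0,"rx":0,"ry":0,"rz":0,"hand":38.8}
  ],
  "force": 24
}}

```text
time_s: 33.0
eef_pos: [583.8, -28.9, -5.7]
ee_rot: [-0.187, -0.682, -0.187, 0.682]
force: [-0.8, 3.2, 2.2]
grip_width: 0.459
```

```bash
python3 gw.py; python3 ends.py 37
```

```text
33.1 [39.2  39.18 39.15] 39.18 [-2.25 -3.06 -1.01] [583.8 -29.   -5.7]
```

View pics/e37.png

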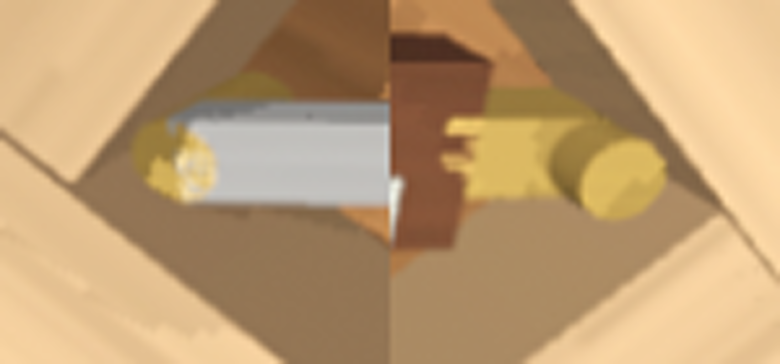

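Request:
{"api": "jog_arm", "payload": {
  "increments": [
    {"x":0,"y":0.1,"z":0.1,"rx":0,"ry":0,"rz":0,"hand":38.5},
    {"x":0,"y":0.1,"z":0.1,"rx":0,"ry":0,"rz":0,"hand":38.2},
    {"x":0,"y":0.1,"z":0.1,"rx":0,"ry":0,"rz":0,"hand":37.9}
  ],
  "force": 24
}}

```text
time_s: 33.58
eef_pos: [583.7, -29.4, -5.6]
ee_rot: [-0.187, -0.682, -0.187, 0.682]
force: [-1.5, 3.0, 3.4]
grip_width: 0.446
```

```bash
python3 gw.py
```

```text
33.675 [38.08 38.27 38.17] 38.17 [-3.64 -2.93  0.03] [583.7 -29.4  -5.5]
```

Request:
{"api": "jog_arm", "payload": {
  "increments": [
    {"x":0,"y":0.1,"z":0.1,"rx":0,"ry":0,"rz":0,"hand":37.6},
    {"x":0,"y":0.1,"z":0.1,"rx":0,"ry":0,"rz":0,"hand":37.3},
    {"x":0,"y":0.1,"z":0.1,"rx":0,"ry":0,"rz":0,"hand":37.0}
  ],
  "force": 24
}}

```text
time_s: 34.1
eef_pos: [583.7, -29.7, -5.5]
ee_rot: [0.187, 0.682, 0.187, -0.682]
force: [-1.6, 2.4, 4.7]
grip_width: 0.442
```

```bash
python3 gw.py; python3 ends.py 38; python3 look.py 38
```

```text
34.2 [37.75 37.81 37.57] 37.71 [-5.61 -2.98  0.73] [583.7 -29.7  -5.5]
34.3 [583.68193277 -29.69881958  -5.46077065] ftool [-5.38 -2.55  0.47] w 37.8 yaw -59.39 [ 0. -0. -1.]
```

View pics/e38.png

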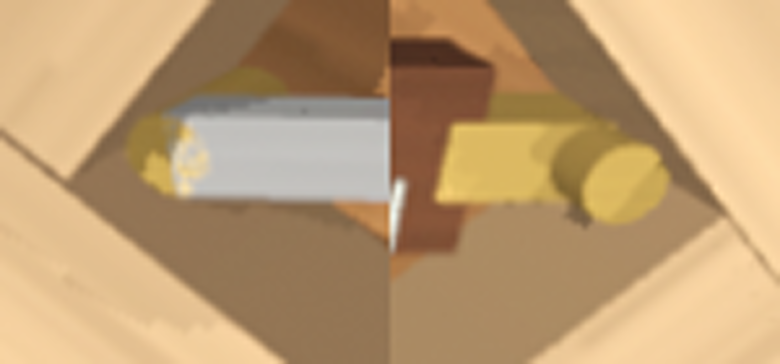

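View pics/w38.png

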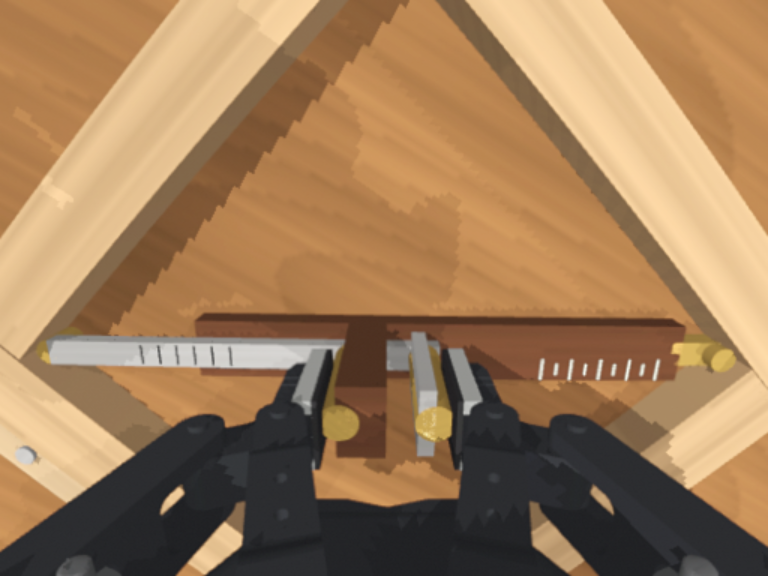

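Request:
{"api": "jog_arm", "payload": {
  "increments": [
    {"x":-0.4,"y":0.1,"z":0.1,"rx":0,"ry":0,"rz":0,"hand":36.7},
    {"x":-0.2,"y":0.1,"z":0.1,"rx":0,"ry":0,"rz":0,"hand":36.4},
    {"x":0,"y":0.1,"z":0.1,"rx":0,"ry":0,"rz":0,"hand":36.2}
  ],
  "force": 24
}}

```text
time_s: 34.72
eef_pos: [583.5, -30.4, -5.2]
ee_rot: [-0.187, -0.682, -0.187, 0.682]
force: [-0.7, -2.0, -0.8]
grip_width: 0.426
```

```bash
python3 gw.py
```

```text
34.825 [36.35 36.55 36.71] 36.54 [1.41 1.6  1.7 ] [583.5 -30.4  -5.2]
```

Request:
{"api": "jog_arm", "payload": {
  "increments": [
    {"x":0,"y":0,"z":0,"rx":0,"ry":0,"rz":0,"hand":38.5},
    {"x":0,"y":0,"z":0,"rx":0,"ry":0,"rz":0,"hand":40.5},
    {"x":0,"y":0,"z":0,"rx":0,"ry":0,"rz":0,"hand":40.5},
    {"x":0,"y":0,"z":0,"rx":0,"ry":0,"rz":0,"hand":39.9},
    {"x":0,"y":0,"z":0,"rx":0,"ry":0,"rz":0,"hand":39.5}
  ],
  "force": 20
}}

```text
time_s: 35.5
eef_pos: [583.6, -30.2, -5.0]
ee_rot: [0.187, 0.682, 0.187, -0.682]
force: [0.2, -0.2, -3.1]
grip_width: 0.461
```

```bash
python3 gw.py; python3 ends.py 39; python3 look.py 39
```

```text
35.6 [39.37 39.51 39.31] 39.4 [ 3.59  0.98 -0.12] [583.6 -30.2  -4.9]
35.7 [583.56729112 -30.16149583  -5.02379104] ftool [3.65 1.83 0.  ] w 39.1 yaw -59.39 [ 1.e-04 -1.e-04 -1.e+00]
```

View pics/e39.png

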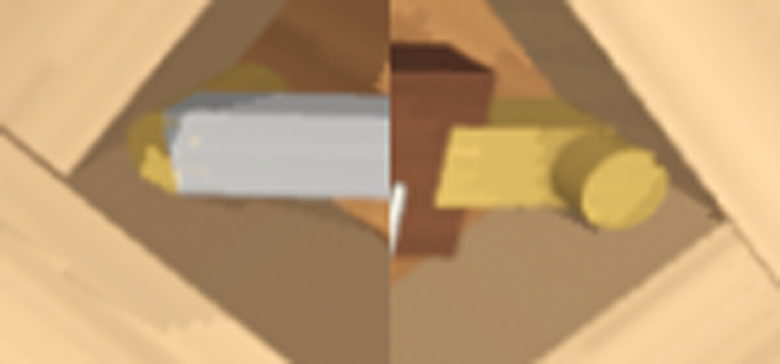

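View pics/w39.png

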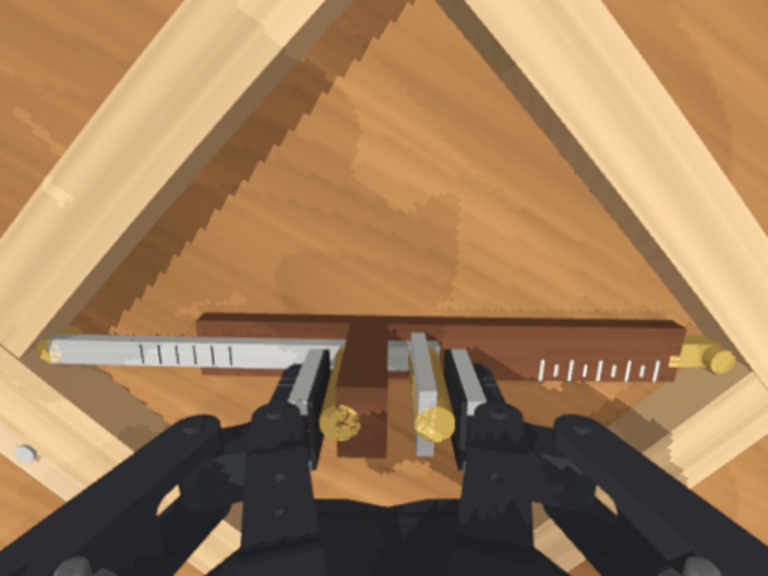

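Request:
{"api": "jog_arm", "payload": {
  "increments": [
    {"x":0.4,"y":0.2,"z":0,"rx":0,"ry":0,"rz":0,"hand":39.1},
    {"x":0,"y":0,"z":0,"rx":0,"ry":0,"rz":0,"hand":39.1}
  ],
  "force": 20
}}

```text
time_s: 36.0
eef_pos: [583.8, -30.3, -5.2]
ee_rot: [0.187, 0.682, 0.187, -0.682]
force: [-0.3, -0.6, -0.8]
grip_width: 0.459
```

```bash
python3 gw.py; python3 ends.py 40
```

```text
36.1 [39.18 38.8  38.93] 38.97 [0.03 0.4  0.2 ] [583.8 -30.3  -5.2]
```

View pics/e40.png

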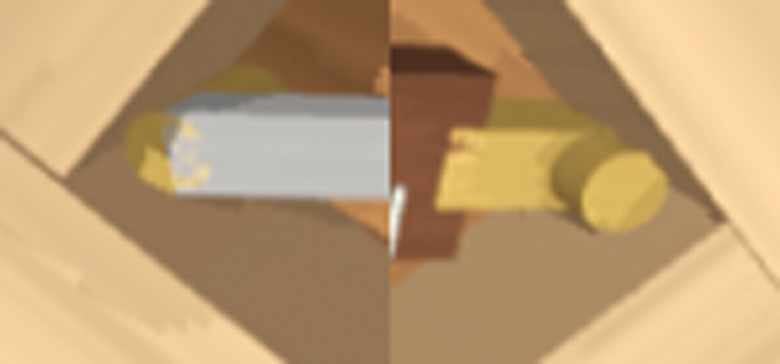

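Request:
{"api": "jog_arm", "payload": {
  "increments": [
    {"x":0,"y":0,"z":0,"rx":0,"ry":0,"rz":0,"hand":38.4},
    {"x":0,"y":0,"z":0,"rx":0,"ry":0,"rz":0,"hand":37.7},
    {"x":-0.1,"y":0,"z":0,"rx":0,"ry":0,"rz":0,"hand":37.0},
    {"x":-0.1,"y":0,"z":0,"rx":0,"ry":0,"rz":0,"hand":36.5},
    {"x":0,"y":0,"z":0,"rx":0,"ry":0,"rz":0,"hand":36.2}
  ],
  "force": 24
}}

```text
time_s: 36.83
eef_pos: [583.9, -30.2, -4.8]
ee_rot: [0.187, 0.682, 0.187, -0.682]
force: [-0.9, 1.6, 5.6]
grip_width: 0.428
```

```bash
python3 gw.py
```

```text
36.925 [36.57 36.5  36.44] 36.5 [-5.54 -1.97  0.6 ] [583.9 -30.2  -4.8]
```

Request:
{"api": "jog_arm", "payload": {
  "increments": [
    {"x":0,"y":0.1,"z":0.1,"rx":0,"ry":0,"rz":0,"hand":35.9},
    {"x":0,"y":0.1,"z":0.1,"rx":0,"ry":0,"rz":0,"hand":35.6},
    {"x":0,"y":0.1,"z":0.1,"rx":0,"ry":0,"rz":0,"hand":35.3}
  ],
  "force": 24
}}

```text
time_s: 37.35
eef_pos: [583.9, -30.4, -4.8]
ee_rot: [0.187, 0.682, 0.187, -0.682]
force: [-0.9, 3.6, 5.9]
grip_width: 0.427
```

```bash
python3 gw.py
```

```text
37.45 [36.49 35.95 36.03] 36.15 [-5.85 -3.39 -0.39] [583.9 -30.4  -4.7]
```

Request:
{"api": "jog_arm", "payload": {
  "increments": [
    {"x":-0.4,"y":-0.2,"z":0.1,"rx":0,"ry":0,"rz":0,"hand":35.0},
    {"x":-0.2,"y":0,"z":0,"rx":0,"ry":0,"rz":0,"hand":35.0},
    {"x":0,"y":0,"z":0,"rx":0,"ry":0,"rz":0,"hand":35.0}
  ],
  "force": 24
}}

```text
time_s: 37.88
eef_pos: [583.6, -30.9, -4.6]
ee_rot: [0.187, 0.682, 0.186, -0.682]
force: [0.9, -2.2, 1.2]
grip_width: 0.418
```

```bash
python3 gw.py
```

```text
37.975 [35.69 35.61 35.38] 35.56 [-0.89  3.   -0.35] [583.6 -30.9  -4.6]
```

Request:
{"api": "jog_arm", "payload": {
  "increments": [
    {"x":0,"y":0,"z":0,"rx":0,"ry":0,"rz":0,"hand":37.5},
    {"x":0,"y":0,"z":0,"rx":0,"ry":0,"rz":0,"hand":40},
    {"x":0,"y":0,"z":0,"rx":0,"ry":0,"rz":0,"hand":40},
    {"x":0.2,"y":0.2,"z":0,"rx":0,"ry":0,"rz":0,"hand":39.3},
    {"x":0.2,"y":0,"z":0,"rx":0,"ry":0,"rz":0,"hand":38.9}
  ],
  "force": 20
}}

```text
time_s: 38.65
eef_pos: [583.3, -30.5, -4.8]
ee_rot: [-0.187, -0.682, -0.187, 0.682]
force: [-2.2, -0.1, 2.6]
grip_width: 0.458
```

```bash
python3 gw.py; python3 ends.py 41
```

```text
38.75 [39.08 38.94 38.95] 38.99 [-2.81 -1.    0.85] [583.3 -30.5  -4.8]
```

Request:
{"api": "jog_arm", "payload": {
  "increments": [
    {"x":0,"y":0,"z":0,"rx":0,"ry":0,"rz":0,"hand":38.4},
    {"x":0,"y":0,"z":0,"rx":0,"ry":0,"rz":0,"hand":38.4}
  ],
  "force": 20
}}

```text
time_s: 39.1
eef_pos: [583.5, -30.6, -4.8]
ee_rot: [0.187, 0.682, 0.187, -0.682]
force: [-1.9, 1.3, 5.8]
grip_width: 0.45
```

```bash
python3 gw.py; python3 ends.py 42
```

```text
39.2 [38.43 38.15 38.14] 38.24 [-5.69 -2.63  0.98] [583.6 -30.6  -4.8]
```

View pics/e41.png

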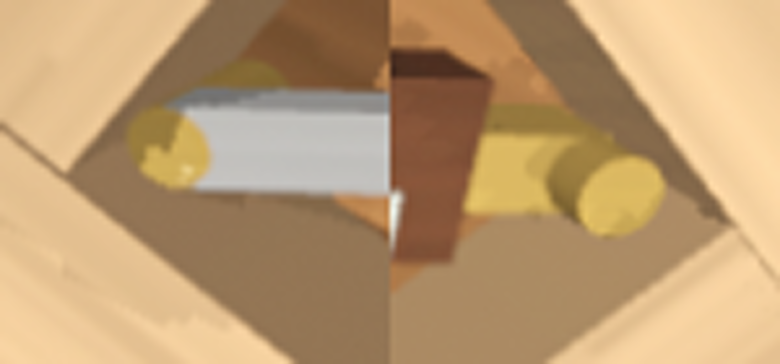

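View pics/e42.png

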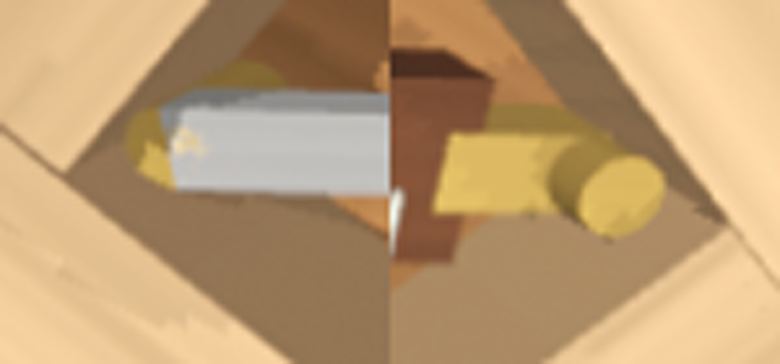

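Request:
{"api": "jog_arm", "payload": {
  "increments": [
    {"x":-0.8,"y":0.4,"z":0,"rx":0,"ry":0,"rz":0,"hand":38.2},
    {"x":0,"y":0,"z":0,"rx":0,"ry":0,"rz":0,"hand":38.0}
  ],
  "force": 20
}}

```text
time_s: 39.55
eef_pos: [583.5, -31.1, -4.6]
ee_rot: [-0.187, -0.682, -0.187, 0.682]
force: [0.1, 0.9, -2.2]
grip_width: 0.443
```

```bash
python3 gw.py; python3 ends.py 43; python3 look.py 43
```

```text
39.65 [37.79 37.83 38.06] 37.89 [ 2.66 -0.24 -0.74] [583.5 -31.1  -4.6]
39.75 [583.44392783 -31.07956175  -4.57859267] ftool [4.04 0.06 0.33] w 38.17 yaw -59.39 [-6.e-04  1.e-04 -1.e+00]
```

View pics/e43.png

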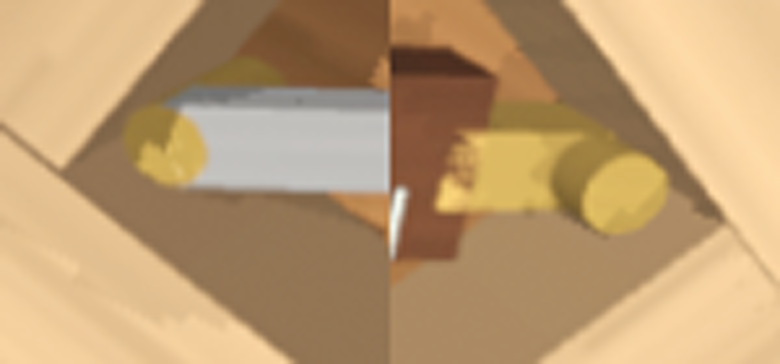

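View pics/w43.png

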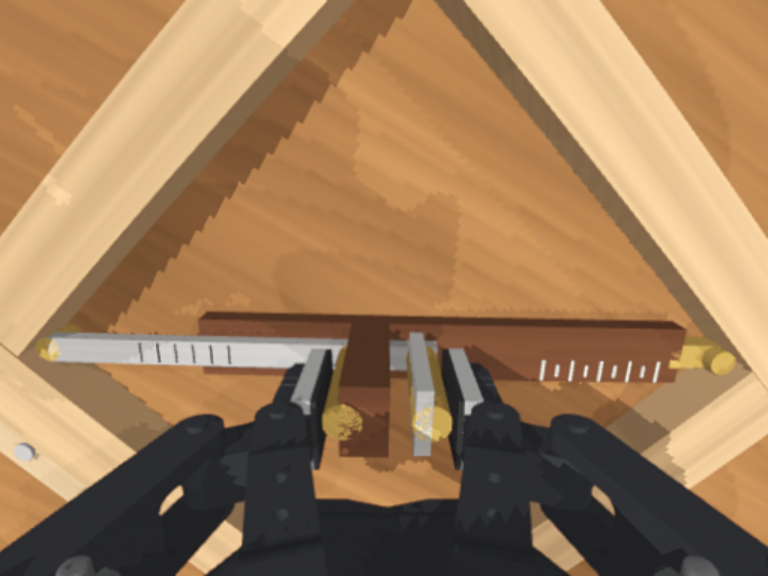

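The contact reading on diagonal 2 is now about 38.0, against a target of 38.1, and vision gives about 5.4 mm of growth. I'll release and go back to the earlier viewpoint to check both diagonals independently.

Request:
{"api": "jog_arm", "payload": {
  "increments": [
    {"x":0.3,"y":0,"z":0,"rx":0,"ry":0,"rz":0,"hand":43},
    {"x":0.5,"y":0,"z":0,"rx":0,"ry":0,"rz":0,"hand":52},
    {"x":1,"y":0,"z":0,"rx":0,"ry":0,"rz":0,"hand":62},
    {"x":1,"y":0,"z":0,"rx":0,"ry":0,"rz":0,"hand":72},
    {"x":0.5,"y":0,"z":0,"rx":0,"ry":0,"rz":0,"hand":80}
  ]
}}

```text
time_s: 40.42
eef_pos: [583.7, -31.1, -7.6]
ee_rot: [-0.187, -0.682, -0.187, 0.682]
force: [0.9, -2.5, 1.1]
grip_width: 0.935
```

Request:
{"api": "jog_arm", "payload": {
  "increments": [
    {"x":0,"y":0,"z":0,"rx":0,"ry":0,"rz":0,"hand":85},
    {"x":-8,"y":0,"z":0,"rx":0,"ry":0,"rz":0,"hand":85},
    {"x":-40,"y":0,"z":0,"rx":0,"ry":0,"rz":0,"hand":85},
    {"x":-60,"y":0,"z":0,"rx":-0.18,"ry":0,"rz":0,"hand":85},
    {"x":-60,"y":0,"z":0,"rx":-0.18,"ry":0,"rz":0,"hand":85}
  ]
}}

```text
time_s: 41.05
eef_pos: [583.3, -30.8, 163.0]
ee_rot: [0.308, 0.637, 0.308, -0.637]
force: [0.8, -0.7, 1.0]
grip_width: 0.994
```

Request:
{"api": "jog_arm", "payload": {
  "increments": [
    {"x":-30,"y":0,"z":0,"rx":-0.18,"ry":0,"rz":0,"hand":85},
    {"x":0,"y":0,"z":0,"rx":-0.18,"ry":0,"rz":0,"hand":85},
    {"x":0,"y":0,"z":0,"rx":-0.18,"ry":0,"rz":0,"hand":85},
    {"x":0,"y":0,"z":0,"rx":-0.18,"ry":0,"rz":0,"hand":85},
    {"x":0,"y":0,"z":0,"rx":-0.18,"ry":0,"rz":0,"hand":85}
  ]
}}

```text
time_s: 41.68
eef_pos: [583.5, -30.8, 191.2]
ee_rot: [0.554, 0.44, 0.554, -0.439]
force: [-0.3, 0.1, -0.1]
grip_width: 0.999
```

Request:
{"api": "jog_arm", "payload": {
  "increments": [
    {"x":0,"y":0,"z":0,"rx":-0.18,"ry":0,"rz":0,"hand":85},
    {"x":0,"y":0,"z":0,"rx":-0.13,"ry":0,"rz":0,"hand":85},
    {"x":0,"y":0,"z":0,"rx":0,"ry":0,"rz":0,"hand":85}
  ]
}}

```text
time_s: 42.05
eef_pos: [583.6, -30.9, 191.1]
ee_rot: [0.614, 0.351, 0.614, -0.351]
force: [-0.1, -0.4, -0.1]
grip_width: 0.995
```

```bash
python3 look.py 50; python3 - <<'E'
from h import *
import pickle
s=sense();im=capture("wrist"); cv2.imwrite("pics/w50raw.png",im[:,:,::-1]);pickle.dump(s,open("s50.pkl","wb"))
p=proj("wrist",[(514.1,89.9,24),(460.8,-99.9,24),(651.3,-146.8,24),(706,44.3,24)],s).round(0).astype(int);print(p)
t=[cv2.resize(im[max(0,y-25):max(0,y-25)+50,x-30:x+30,::-1],None,fx=6,fy=6,interpolation=cv2.INTER_CUBIC) for x,y in p]
print([(x-30,max(0,y-25)) for x,y in p])
cv2.imwrite("pics/c50.png",np.vstack([np.hstack(t[:2]),np.hstack(t[2:])]))
E
```

```text
42.05 [583.55648169 -30.90611426 191.05135482] ftool [ 0.14 -0.27  0.32] w 84.96 yaw 30.42 [ 3.e-04  1.e-04 -1.e+00]
[[258  38]
 [139 165]
 [257 267]
 [378 165]]
[(np.int64(228), np.int64(13)), (np.int64(109), np.int64(140)), (np.int64(227), np.int64(242)), (np.int64(348), np.int64(140))]
```

View pics/w50.png

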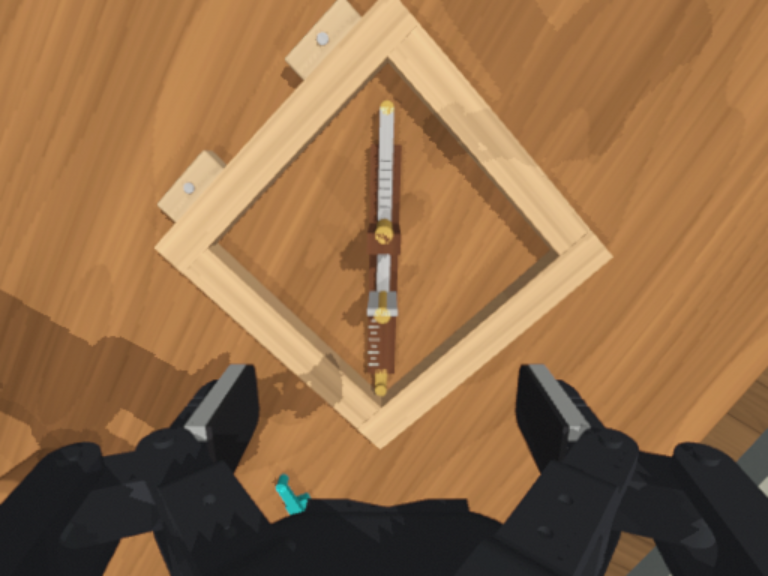

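View pics/c50.png

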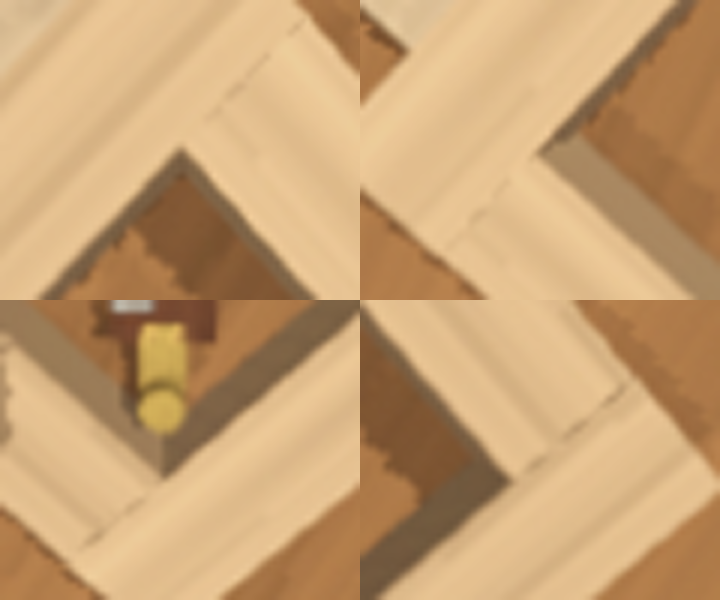

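```bash
python3 - <<'E'
from h import *
import pickle
s=pickle.load(open("s50.pkl","rb"))
g=lambda p,o:(np.array(p,float)+.5)/6-.5+np.array(o)
px=[g((182,150),(228,13)),g((540-360,153),(109,140)),g((163,477-300),(227,242)),g((512-360,482-300),(348,140))]
A=unproj("wrist",px,24,s); print("NL NR FR FL",A.round(1))
print([np.linalg.norm(A[i]-A[(i+1)%4]).round(1) for i in range(4)], [np.degrees(np.arctan2(*(A[i]-A[j])[[1,0]])).round(2) for i,j in((0,1),(3,2),(3,0),(2,1))],"NL-FR",np.linalg.norm(A[0]-A[2]),"NR-FL",np.linalg.norm(A[1]-A[3]))
im=capture("scene"); crop(im,205,150,140,110,5,"pics/sc50.png")
E
```

```text
NL NR FR FL [[ 513.5   90.    24. ]
 [ 460.9 -100.    24. ]
 [ 650.5 -153.9   24. ]
 [ 704.3   36.1   24. ]]
[np.float64(197.2), np.float64(197.2), np.float64(197.5), np.float64(198.2)] [np.float64(74.51), np.float64(74.2), np.float64(-15.77), np.float64(-15.87)] NL-FR 279.77510047703043 NR-FL 278.93326771829175
```

Vision from the same viewpoint gives NL–FR 279.8 and NR–FL 278.9, a difference of 0.8 mm where it was 10.7 mm before. The rail angle is about 90.2°, and the near corners have not moved. I'll check the whole bench once before handing in.

```bash
python3 - <<'E'
from h import *
im=capture("scene"); cv2.imwrite("pics/sc51.png",im[:,:,::-1])
E
```

```text
(no output)
```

View pics/sc51.png

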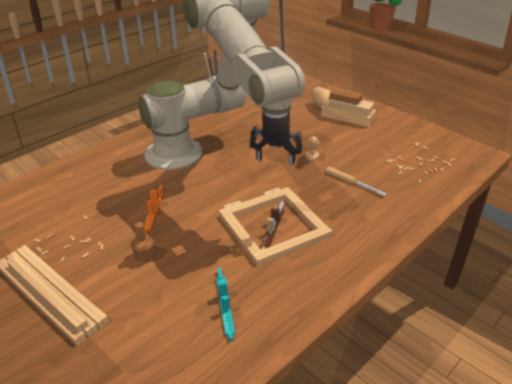

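The bird (312,148), the gouge (355,182) and the other objects are where they were at the start. The rule lies flat in the frame, and the hand is well clear.

```bash
python3 -c "
from rig import *
print(sense()['time_s'],sense()['force']); print(finish_job())"
```

```text
42.25 [ 0.02889442 -0.09290226  0.19102024]
the job is handed in; nothing more can be done
None
```

The frame is now square: its two diagonals agree to within about 1 mm by camera. I handed the job in at 42.3 s. I did not put the rule back across the first diagonal after the correction, so its final length comes from the camera only.

**Measuring:** I opened the rule gently across near right–far left first, then lifted it over the rails and did the other diagonal. The fingers read 32.7 mm on the first and 43.5 mm on the second, so near left–far right was about 10.8 mm shorter. The camera had put the difference at 10.7 mm.

**Correcting:** I squeezed the rule slowly across the shorter diagonal, with the grip limited to 20–24 N, in two stages. A gentle re-measurement followed each stage. The last reading was about 38.0 mm, against a target of 38.1 mm.

**Last checks:**
- **Diagonals:** from the original viewpoint the camera gave 279.8 mm and 278.9 mm, a difference of about 0.8 mm. The rails stood at about 90.2°.
- **Scene:** the near corners had not moved, and the rule lay flat in the frame. The bird, the gouge and the rest looked undisturbed, and the robot was touching nothing.

**What went wrong or stayed uncertain:**
- **First approach too high:** the fingertips sit about 34 mm higher than the TCP reading implies. My first closing therefore pressed on the tops of the rollers with about 17 N and opened the rule about 9 mm. I backed off, went lower and started again.
- **Squeeze force not measured:** the wrist sensor cannot see the force on the corners. I judged "gentle" from contact signs and unmoved corners, so the contact readings are good to about 0.3 mm.

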